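# Retrieve the drip plate from the tray pile and refit it under the glass rack

### The job

The steel drip plate of the glass rack has been left in the pile of bar trays. Lift the upper two trays off it, slide the plate, grooved side up, lengthwise into the slot under the rack and push it gently but firmly home against the stop inside, and restack the two trays in their old order so that each nests fully in the one below, with the bottom tray staying where it stands. Do not tip the trays, do not ram the plate, and leave the tumblers, the paper cups and the jar alone.

Things in the scene. Friction and masses are not known exactly. Their poses are not given: they have to be found in the camera images.
- rack: Low glass rack fixed to the bar top, 150 (x) x 130 (y) x 30 mm high, dark wood, clear deck, brass trim. Origin: centre of its underside; x points into the slot, z up. Slot along x on the centre line, 67 mm wide, 11 mm high (12 to 23 mm above the table), mouth at x = -75 mm, rigid stop inside at x = +45 mm. Plate fully home: its origin at x = -19, y = 0, z = 12 mm.
- slot_mouth (a point): Middle of the floor of the slot mouth, on the rack's end face, 12 mm above the table; axes as the rack's. The mouth flares sideways about 4 mm a side over its first 14 mm. Fully home, some 8 mm of the plate still stands out here. Fingers holding the plate's sides do not fit in the slot: push the last part on the plate's end.
- plate: Flat steel drip plate, dark cross grooves on its upper face, 128 (its x) x 64 (its y) x 8 mm, 0.18 kg nominal. Origin: centre of its underside, z up. Both ends alike. It starts flat on the bottom tray's rim (35 mm above the table), overhanging the tray's long sides by about 3 mm, within 0.03 rad of the tray's length.
- tray_bottom: Wooden bar tray, 150 (x) x 58 (y) x 35 mm high, 0.25 kg nominal. Origin: centre of its underside, z up. Lowest 5 mm: a foot 139 x 47 mm; above it upright sides; open top, 4 mm walls, mouth 142 x 50 mm. Lowest of the pile, loose on the table; it is to stay where it is.
- tray_middle: Wooden bar tray, 150 (x) x 58 (y) x 35 mm high, 0.25 kg nominal. Origin: centre of its underside, z up. Lowest 5 mm: a foot 139 x 47 mm; above it upright sides; open top, 4 mm walls, mouth 142 x 50 mm. It starts with its foot on the plate (origin 43 mm above the table). Nested, its foot drops into the bottom tray's mouth with 1.5 mm play a side, origin 30 mm above the bottom tray's.
- tray_top: Shallow wooden tray of the same outline and foot, 150 (x) x 58 (y) x 17 mm high (5 mm foot, 12 mm sides), one cross partition in its middle, 0.17 kg nominal. Origin: centre of its underside, z up. It starts nested in the middle tray, origin 30 mm above that one's, and must be so again. The two can be lifted together by the middle tray's sides.
- tumbler_left: Glass tumbler, 56 mm across, 75 mm high, standing loose on the far half of the rack's deck (30 mm above the table), 38 mm beyond the rack's centre, at its y = +34 mm. Origin: centre of its underside. Leave alone.
- tumbler_right: The same tumbler at the rack's y = -34 mm. Leave alone.
- cups: Nested pile of paper cups, 68 mm across, 120 mm high. Origin: centre of its underside. Leave alone.
- jar: Amber glass jar with brass lid, 64 mm across, 110 mm high. Origin: centre of its underside. Leave alone.
There are look-alikes about, which are no part of the job. What is shaped like the tray_middle but orange or purple is not meant. Leave any green look-alike of the rack alone.

How it is judged (in metres and radians):
On the way, in this order (a step that is already met when the one before it is completed fails the run):
1. the middle tray has been lifted at least 15 mm off the plate, while the plate still lies on the bottom tray (within 20 mm) (height (world z) of tray_middle above 0.058 m and distance of plate from where it was at the start of the episode below 0.02 m), for 0.1 s.
2. the plate is home in the slot and is pressed against the stop (at least 5 N, if only for a moment between plate and rack) (x of plate in the frame of rack between -0.022 and -0.0165 m and y of plate in the frame of rack between -0.004 and 0.004 m and z of plate in the frame of rack between 0.0105 and 0.0145 m and angle between the x axis of plate and the x axis of rack, either way round below 0.06 rad and contact force between plate and rack above 5 N).
At the end, for the whole second after the job is handed in: Plate grooved side up in the slot, within 3 mm of home; middle tray nested in the bottom one and top tray in the middle one (each 30 mm higher, within 1.5 mm, aligned within 0.1 rad); bottom tray level and within 25 mm of its start; all at rest (x of plate in the frame of rack between -0.022 and -0.0165 m and y of plate in the frame of rack between -0.004 and 0.004 m and z of plate in the frame of rack between 0.0105 and 0.0145 m and angle between the x axis of plate and the x axis of rack, either way round below 0.06 rad and z of tray_middle in the frame of tray_bottom between 0.0285 and 0.0315 m and horizontal distance between tray_middle and tray_bottom below 0.005 m and angle between the x axis of tray_middle and the x axis of tray_bottom, either way round below 0.1 rad and z of tray_top in the frame of tray_middle between 0.0285 and 0.0315 m and horizontal distance between tray_top and tray_middle below 0.005 m and angle between the x axis of tray_top and the x axis of tray_middle, either way round below 0.1 rad and angle between each of plate, tray_bottom's own z axis and vertical below 0.05 rad and distance of tray_bottom from where it was at the start of the episode below 0.025 m and linear speed of each of tray_bottom, tray_middle, tray_top, plate below 0.02 m/s); the robot touches nothing.
It fails at once if a tumbler, the cups or the jar moved by more than 15 mm (distance of any of tumbler_left, tumbler_right, cups, jar from where it was at the start of the episode above 0.015 m).
It fails at once if a tray tipped by more than 0.4 rad (angle between any of tray_bottom, tray_middle, tray_top's own z axis and vertical above 0.4 rad).
It fails at once if the plate rammed: more than 60 N between plate and rack (contact force between plate and rack above 60 N).
It also fails if it takes over 72 s, if anything falls off the work surface, if the arm or the gripper's body presses on something with over 40 N, if the wrist force passes 120 N, or if a joint passes its speed limit or range.

### The arm

A 6-joint arm with a two-finger parallel gripper is mounted at the origin on the work surface. World frame = base frame: x ahead of the robot, y to its left, z up, the work surface at z = 0. Lengths are in m, angles in degrees, forces in N, time in s.
With the tool pointing down it reaches from about 0.4 to 0.825 m from the base axis. Payload 7 kg.
Tool frame: the origin (TCP) lies at the very end of the fingers, on their centre line; the grasp point (between the pads) lies 19 mm behind it (r.grasp_offset is the z of the grasp point in the tool frame, in m); z points along the fingers, y is the direction in which the jaws open and shut (so a half turn about z gives the same grasp; the last joint's range is limited). The gripper opens to 88 mm and grips with 3 to 60 N. Pads are 19 mm wide; open, the fingers measure 130 mm over their backs; the gripper's body (78 mm by 193 mm) begins 47 mm behind the grasp point.
Start: joints at [-49.899, 20.546, 0.682, 0, -70.136, -16.507], TCP at [0.27, -0.619, 0.227] pointing down, gripper open.
Joint ranges: [-176.03, 176.03], [-82.01, 121.73], [-58.28, 71.71], [-173.87, 95.51], [-174.79, -0.11], [-173.66, 173.66]. Speed limits (degrees/s): [136.94, 136.94, 172.46, 180, 180, 180].

### API

Orientations are given as [roll, pitch, yaw] about the fixed x, y, z axes, in that order (R = Rz(yaw) Ry(pitch) Rx(roll)).
In Python, from plant import r gives the robot as it stands.
- The arm moves only by the tool carry_out, never from a script. Its argument "plan" is a list of rows, each a list of 6 numbers: the shift along the world's x, y, z in m, then the turn, a rotation vector about the world's x, y, z in rad. In form: [[tx, ty, tz, wx, wy, wz], ...]. A call has 1 to 12 rows; each row shifts and turns the pose as measured when the row begins; what a row does not reach is not made up. A row lasts 1/12 s, in which the tool goes at most 41.7 mm and 7.16 degrees, less where a joint would pass 70% of its speed; a pose out of reach is approached as far as the arm can. A call with a gripper value outside its range is refused whole. "fingers" is the closure, from -1 (fully open) to 1 (shut), set as the call begins (left out, the last holds). The fingers move at their own pace and stop on an object; "force" is the grip in N (left out, the last holds). Time passes only in rows, so rows that do not move let the fingers close. It gives the time, the measured TCP pose, the force and the opening at its end, in the units of the state.
- r.get_state(): the state, without advancing time (a new reading comes with each control period).
- r.capture(name): name is "side" or "top" or "wrist"; returns the picture (400x640x3 uint8, red, green, blue); there is no depth.
- r.camera_model(name): a dict with "fov_y" (degrees; the focal length in pixels is half the picture's height over the tangent of half this angle, whatever the lens; pixels are square), "cx", "cy" (the principal point, pixels), "R" (3x3) and "t" (3): a world point X has camera coordinates R X + t; the wrist camera has in their place "mount" (4x4, takes a point from camera to tool coordinates, whose origin is the TCP and whose axes are the flange's). Camera axes: x right, y down, z forward; pixel columns grow to the right and rows downward; lengths in m; the calibration is good to about 2 mm. A picture is of the moment at which its call begins: read the wrist's pose just before it. camera_model takes no time and is no camera call.
- r.close_job(): hands the job in, once; it reports no verdict.
The state is a dict: "time_s": time; "joints": joint angles; "qd": joint speeds; "joint_torque": joint torques, N m; "tcp_pos": TCP position; "eef_rot": TCP orientation; "contact_force": force on the tool from outside, world axes, zero at the start; "moment": the same for the moment, N m; "gripper_width": finger opening in m.
Only numpy, scipy, OpenCV 4.12 (cv2) and the standard library are available. Lean on these libraries where they do the work, as an engineer would, in place of code of your own. Each camera call takes 0.05 s, during which the arm holds its last target.

## Working session

There is one attempt and no reset: what is moved stays moved. The work goes in short steps, Python scripts to look and compute and a tool call to move; the robot and the scene stay as the last step left them, time stands still between calls to the robot, and variables do not carry over. Pictures are saved under pics/ and viewed, and the job is handed in when it is done.

Besides the shell and the picture viewer there is one more tool, called as name(argument=value, ...), one argument or row to a line, values as JSON. carry_out: Moves the arm, as the interface text tells. Its arguments: {"type":"object","properties":{"plan":{"type":"array"},"fingers":{"type":"number"},"force":{"type":"number"}},"required":["plan"]}

```bash
ls; mkdir -p pics; cat > h.py <<'E'
import numpy as np,cv2
from plant import r
def shot(n,f):
    im=r.capture(n); cv2.imwrite('pics/'+f,cv2.cvtColor(im,cv2.COLOR_RGB2BGR)); return im
def K(n):
    m=r.camera_model(n); f=200/np.tan(np.radians(m['fov_y'])/2); return m,f
E
python3 - <<'E'
from h import *
s=r.get_state(); print(s)
for n in('side','top','wrist'):
    print(n,r.camera_model(n)); shot(n,n+'0.png')
E
```

```text
pics
{'time_s': 0.0, 'joints': array([-4.98982012e+01,  2.05903439e+01,  6.32456506e-01, -1.96484430e-02,
       -7.01355241e+01, -1.65076064e+01]), 'qd': array([ 0.01804744,  0.05832739, -0.07875639, -0.03592933,  0.09870964,
       -0.02794127]), 'joint_torque': array([-1.62929398e-03, -5.82717812e+01,  2.93046552e+01,  6.99687481e+00,
        6.84214581e-03, -1.89465595e-04]), 'tcp_pos': array([ 0.26995047, -0.61812458,  0.22562648]), 'eef_rot': array([ 1.79905190e+02, -8.83526557e-03, -1.56412492e+02]), 'contact_force': array([-0.25108525,  0.66110676, -0.51804224]), 'moment': array([-0.02377392,  0.02058957,  0.06928218]), 'gripper_width': 0.08758202959894812}
side {'fov_y': 56.51603375584161, 'cx': 321.36054327683814, 'cy': 197.63178142863904, 'R': array([[ 0.99675576, -0.07703207, -0.02332415],
       [-0.06582701, -0.61349024, -0.78695395],
       [ 0.04631156,  0.78593625, -0.61657072]]), 't': array([-0.60236318,  0.13844248,  0.89497954])}
top {'fov_y': 48.153513658113184, 'cx': 317.765581092439, 'cy': 201.3317730905439, 'R': array([[ 0.01673905, -0.99974469, -0.01517734],
       [-0.98388609, -0.01376724, -0.1782656 ],
       [ 0.17801113,  0.01791677, -0.98386535]]), 't': array([0.02771291, 0.62136297, 1.05352958])}
wrist {'fov_y': 63.23847041804776, 'cx': 319.43037653224394, 'cy': 197.24828767644865, 'mount': array([[-3.29172914e-05, -9.52133173e-01, -3.05683530e-01,
         8.30432974e-02],
       [ 9.99999921e-01,  8.95317676e-05, -3.86554861e-04,
        -1.05256339e-03],
       [ 3.95420093e-04, -3.05683519e-01,  9.52133095e-01,
        -1.58666302e-01],
       [ 0.00000000e+00,  0.00000000e+00,  0.00000000e+00,
         1.00000000e+00]])}
```

View pics/side0.png

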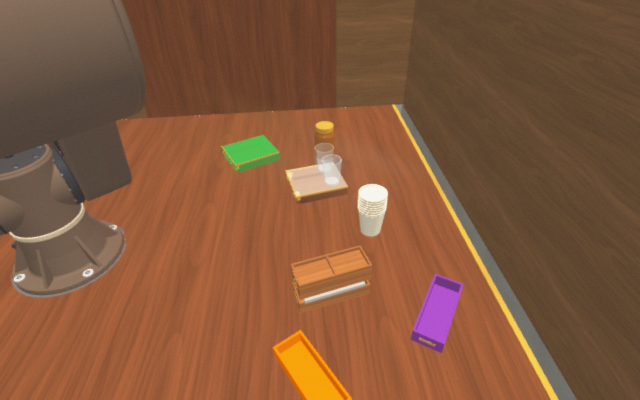

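View pics/top0.png

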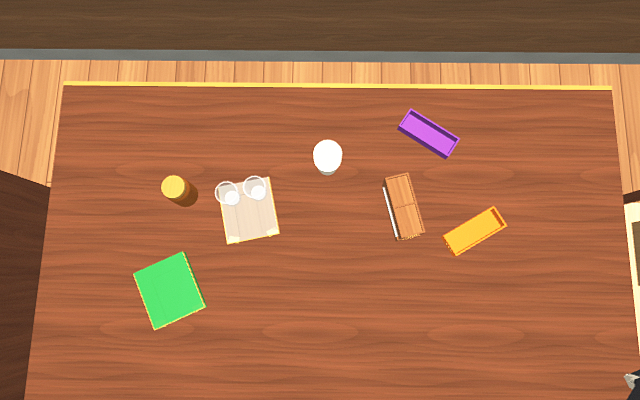

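View pics/wrist0.png

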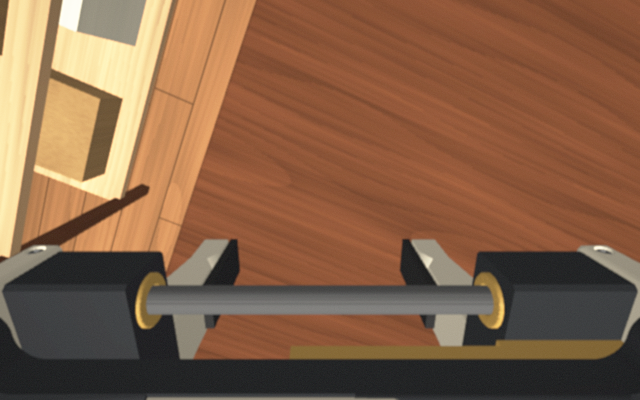

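```bash
cat >> h.py <<'E'
def crop(im,x0,y0,w,h,s,f):
    c=cv2.resize(im[y0:y0+h,x0:x0+w],None,fx=s,fy=s,interpolation=cv2.INTER_CUBIC)
    cv2.imwrite('pics/'+f,cv2.cvtColor(c,cv2.COLOR_RGB2BGR))
from scipy.spatial.transform import Rotation as Ro
def cam(n,st=None):
    m,f=K(n)
    if n=='wrist':
        st=st or r.get_state()
        T=np.eye(4);T[:3,:3]=Ro.from_euler('xyz',st['eef_rot'],degrees=True).as_matrix();T[:3,3]=st['tcp_pos']
        C=T@m['mount'];R=C[:3,:3].T;t=-R@C[:3,3]
    else: R,t=m['R'],m['t']
    return R,t,f,m['cx'],m['cy']
def ray(c,u,v,z):
    R,t,f,cx,cy=c
    d=R.T@np.array([(u-cx)/f,(v-cy)/f,1]);o=-R.T@t
    return o+d*(z-o[2])/d[2]
def proj(c,X):
    R,t,f,cx,cy=c
    p=np.asarray(X)@R.T+t
    return np.stack([cx+f*p[...,0]/p[...,2],cy+f*p[...,1]/p[...,2]],-1)
E
python3 - <<'E'
from h import *
for n in('top','side'):
    im=cv2.cvtColor(cv2.imread(f'pics/{n}0.png'),cv2.COLOR_BGR2RGB)
    if n=='top':
        crop(im,360,150,100,110,6,'c_pile_top.png'); crop(im,190,160,110,100,6,'c_rack_top.png')
    else: crop(im,270,230,120,90,6,'c_pile_side.png');crop(im,270,110,120,100,6,'c_rack_side.png')
E
```

```text
(no output)
```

View pics/c_pile_top.png

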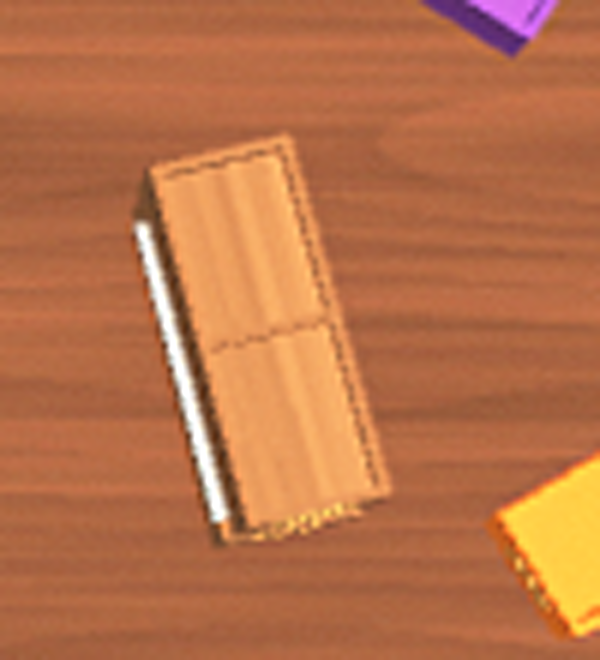

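View pics/c_rack_top.png

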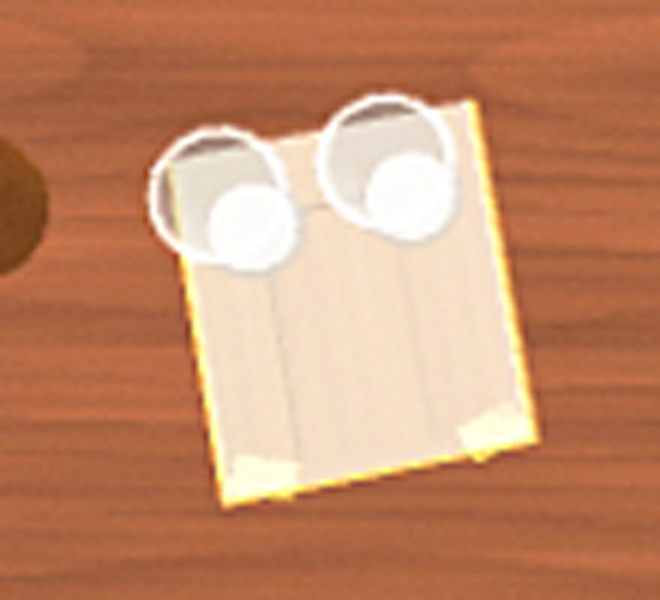

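View pics/c_pile_side.png

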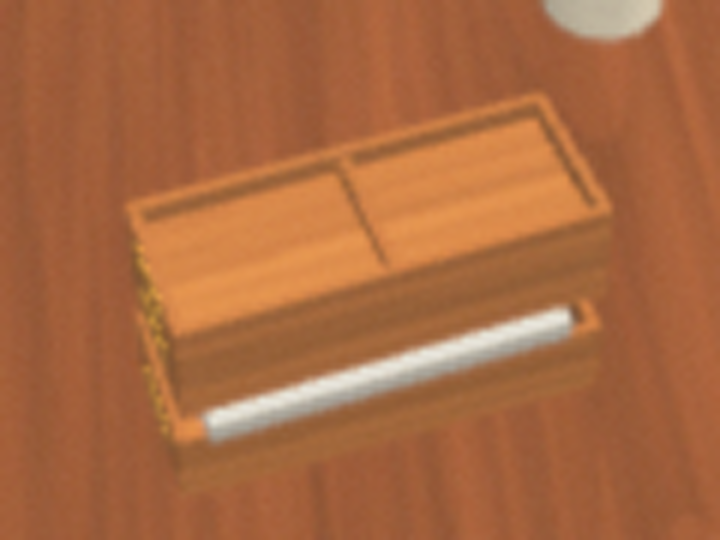

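View pics/c_rack_side.png

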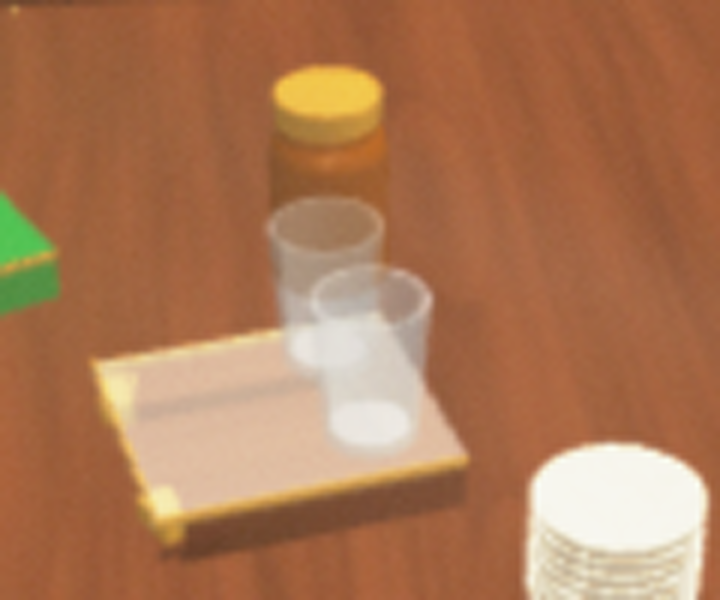

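```bash
cat > m1.py <<'E'
from h import *
from scipy.optimize import least_squares
ct,cs=cam('top'),cam('side')
def up(c,x0,y0,s=6): return [(x0+(u+.5)/s-.5,y0+(v+.5)/s-.5) for u,v in c]
def fit(L,W,z,tp,sp,g):
    # tp: list of ((sx,sy),(u,v))
    def res(p,which='ts'):
        c,s=np.cos(p[2]),np.sin(p[2]);e=[]
        for cm,l,k in((ct,tp,'t'),(cs,sp,'s')):
            if k not in which: continue
            for (sx,sy),uv in l:
                X=np.array([p[0]+c*sx*L/2-s*sy*W/2,p[1]+s*sx*L/2+c*sy*W/2,z]);e+=list(proj(cm,X)-uv)
        return np.array(e)
    for w in('t','s','ts'):
        o=least_squares(res,g,args=(w,)); print(w,o.x[:2].round(4),np.degrees(o.x[2]).round(2),'rms px',np.sqrt(np.mean(o.fun**2)).round(2))
    return o.x
if __name__=='__main__':
    # pile: x axis toward +world x approx
    t=up([(148,168),(292,135),(390,495),(225,533)],360,150); s=up([(127,205),(545,95),(612,210),(175,335)],270,230)
    sg=[(1,1),(1,-1),(-1,-1),(-1,1)]
    sgs=[(-1,1),(1,1),(1,-1),(-1,-1)]
    print('rays top',[ray(ct,*q,.09).round(3) for q in t]);print('rays side',[ray(cs,*q,.09).round(3) for q in s])
    fit(.15,.058,.09,list(zip(sg,t)),list(zip(sgs,s)),[.5,-.2,.1])
    t=up([(475,100),(540,440),(225,507)],190,160);s=up([(95,362),(385,315),(468,462),(165,522)],270,110)
    print('rays top',[ray(ct,*q,.03).round(3) for q in t]);print('rays side',[ray(cs,*q,.03).round(3) for q in s])
    fit(.15,.13,.03,list(zip([(1,-1),(-1,-1),(-1,1)],t)),list(zip([(-1,1),(1,1),(1,-1),(-1,-1)],s)),[.5,.2,.1])
    print('cups',ray(ct,327,156,.12),'jar',ray(ct,174,187,.11))
E
python3 m1.py
```

```text
rays top [array([ 0.675, -0.123,  0.09 ]), array([ 0.69 , -0.181,  0.09 ]), array([ 0.544, -0.217,  0.09 ]), array([ 0.528, -0.152,  0.09 ])]
rays side [array([ 0.533, -0.161,  0.09 ]), array([ 0.678, -0.124,  0.09 ]), array([ 0.692, -0.178,  0.09 ]), array([ 0.547, -0.216,  0.09 ])]
t [ 0.6095 -0.1684] 12.61 rms px 0.98
s [ 0.6126 -0.1697] 14.3 rms px 0.29
ts [ 0.6114 -0.1691] 13.42 rms px 0.96
rays top [array([0.689, 0.165, 0.03 ]), array([0.544, 0.132, 0.03 ]), array([0.514, 0.263, 0.03 ])]
rays side [array([0.518, 0.266, 0.03 ]), array([0.666, 0.293, 0.03 ]), array([0.691, 0.163, 0.03 ]), array([0.549, 0.133, 0.03 ])]
t [0.602  0.2131] 12.25 rms px 0.53
s [0.6062 0.2137] 12.27 rms px 0.61
ts [0.6042 0.2132] 12.08 rms px 0.79
cups [0.71907429 0.01598567 0.12      ] jar [0.64099998 0.37933252 0.11      ]
```

carry_out(
  plan=[
    [0.024,0.032,0,0,0,-0.014],
    [0.024,0.032,0,0,0,-0.014],
    [0.024,0.032,0,0,0,-0.014],
    [0.024,0.032,0,0,0,-0.014],
    [0.024,0.032,0,0,0,-0.014],
    [0.024,0.032,0,0,0,-0.014],
    [0.024,0.032,0,0,0,-0.014],
    [0.024,0.032,0,0,0,-0.014],
    [0.024,0.032,0,0,0,-0.014],
    [0.024,0.032,0,0,0,-0.014],
    [0.024,0.032,0,0,0,-0.014],
    [0.024,0.032,0,0,0,-0.014],
  ],
  fingers=-1,
)

```text
time_s: 1.15
tcp_pos: [0.559, -0.2213, 0.2215]
eef_rot: [179.6, -0.2, -167.2]
contact_force: [0.3, -0.8, 0.1]
gripper_width: 0.0881
```

carry_out(
  plan=[
    [0.026,0.026,0,0,0,0.01],
    [0.026,0.026,0,0,0,0.01],
    [0,0,0,0,0,0],
    [0,0,0,0,0,0],
  ],
)

```text
time_s: 1.48
tcp_pos: [0.6167, -0.1587, 0.2202]
eef_rot: [179.6, -0.3, -165.6]
contact_force: [-0.4, -0.5, 0.1]
gripper_width: 0.0878
```

```bash
python3 - <<'E'
from h import *
s=r.get_state(); np.save('s1.npy',[s],allow_pickle=True); print(s['tcp_pos'],s['eef_rot'])
shot('wrist','w1.png')
E
```

```text
[ 0.61673467 -0.15869464  0.22015289] [ 179.558535     -0.25338233 -165.63900304]
```

View pics/w1.png

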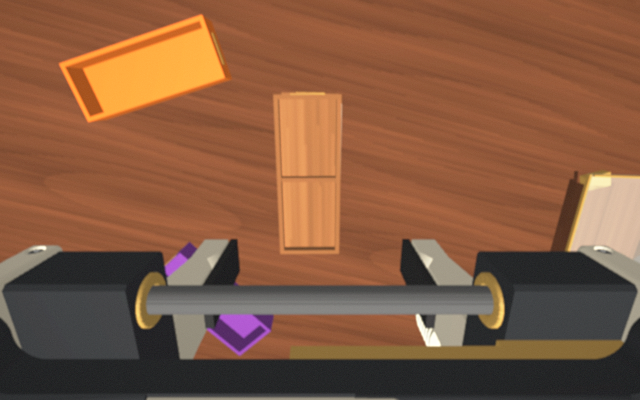

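The wrist picture shows the pile's top tray with partition, corners about (274,95), (342,95), (339,253), (280,253). The orange tray at (145,68) and purple at (230,310) are look-alikes. I now measure it.

```bash
python3 - <<'E'
from h import *
s=np.load('s1.npy',allow_pickle=True)[0]; c=cam('wrist',s)
P=[ray(c,*q,.09) for q in[(274,95),(342,95),(339.5,253.5),(280,253.5)]]
print(np.round(P,4)); P=np.array(P); print(P.mean(0)); 
print(np.linalg.norm(P[0]-P[1]),np.linalg.norm(P[2]-P[3]),np.linalg.norm(P[0]-P[3]))
d=(P[2]+P[3]-P[0]-P[1]); print(np.degrees(np.arctan2(d[1],d[0])))
im=cv2.cvtColor(cv2.imread('pics/w1.png'),cv2.COLOR_BGR2RGB); crop(im,250,75,120,200,4,'w1c.png')
E
```

```text
[[ 0.5471 -0.2164  0.09  ]
 [ 0.5328 -0.1605  0.09  ]
 [ 0.6774 -0.1228  0.09  ]
 [ 0.6917 -0.1798  0.09  ]]
[ 0.61223745 -0.1698842   0.09      ]
0.05771588077228755 0.058746563170363884 0.14919559960796328
14.412428886145728
```

View pics/w1c.png

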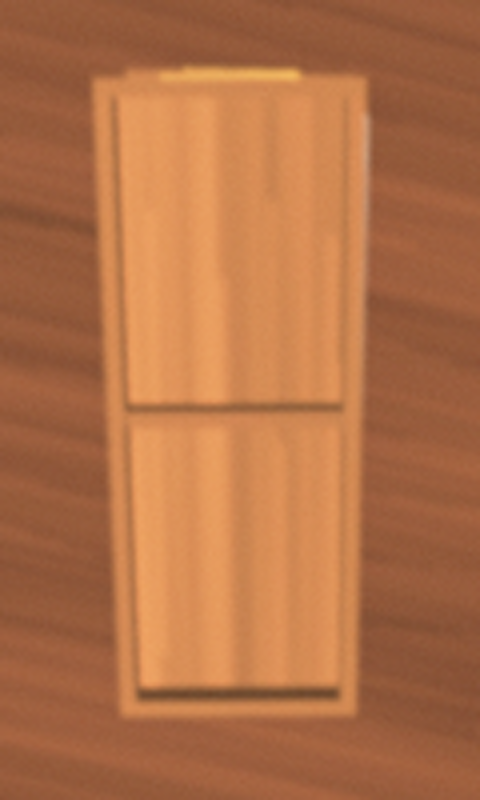

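carry_out(
  plan=[
    [-0.004,-0.011,-0.03,-0.0075,-0.002,0],
    [0,0,-0.03,0,0,0],
    [0,0,-0.03,0,0,0],
    [0,0,-0.03,0,0,0],
    [0,0,-0.025,0,0,0],
    [0,0,0,0,0,0],
    [0,0,0,0,0,0],
  ],
)

```text
time_s: 2.12
tcp_pos: [0.6085, -0.1763, 0.073]
eef_rot: [-179.9, 0.0, -166.0]
contact_force: [0.3, -0.2, 1.0]
gripper_width: 0.0878
```

carry_out(
  plan=[
    [0.004,0.006,-0.012,0,0,0.007],
    [0,0,-0.012,0,0,0],
    [0,0,0,0,0,0],
    [0,0,0,0,0,0],
  ],
)

```text
time_s: 2.45
tcp_pos: [0.6149, -0.1714, 0.0517]
eef_rot: [-179.7, 0.3, -165.6]
contact_force: [0.2, 0.6, 0.4]
gripper_width: 0.0876
```

carry_out(
  plan=[
    [-0.002,0.002,-0.003,0,0,0],
    [0,0,0,0,0,0],
  ],
)

```text
time_s: 2.62
tcp_pos: [0.6137, -0.1692, 0.0497]
eef_rot: [-179.7, 0.4, -165.6]
contact_force: [0.4, 0.0, -0.7]
gripper_width: 0.0875
```

carry_out(
  plan=[
    [0,0,0,0,0,0],
    [0,0,0,0,0,0],
    [0,0,0,0,0,0],
    [0,0,0,0,0,0],
    [0,0,0,0,0,0],
    [0,0,0,0,0,0],
  ],
  fingers=1,
  force=25,
)

```text
time_s: 3.12
tcp_pos: [0.6148, -0.1689, 0.0518]
eef_rot: [-179.6, 0.6, -165.6]
contact_force: [-0.0, -0.6, -1.8]
gripper_width: 0.0582
```

carry_out(
  plan=[
    [0,0,0.01,0,0,0],
    [0,0,0.02,0,0,0],
    [0,0,0.02,0,0,0],
    [0,0,0.02,0,0,0],
    [0,0,0.01,0,0,0],
    [0,0,0,0,0,0],
  ],
)

```text
time_s: 3.62
tcp_pos: [0.6102, -0.1685, 0.1329]
eef_rot: [-179.9, 0.1, -165.7]
contact_force: [1.0, -0.2, -3.8]
gripper_width: 0.0578
```

```bash
python3 - <<'E'
from h import *
im=shot('side','s2.png'); crop(im,250,180,160,140,5,'s2c.png')
im=shot('top','t2.png'); crop(im,360,140,100,110,6,'t2c.png')
E
```

```text
(no output)
```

View pics/s2c.png

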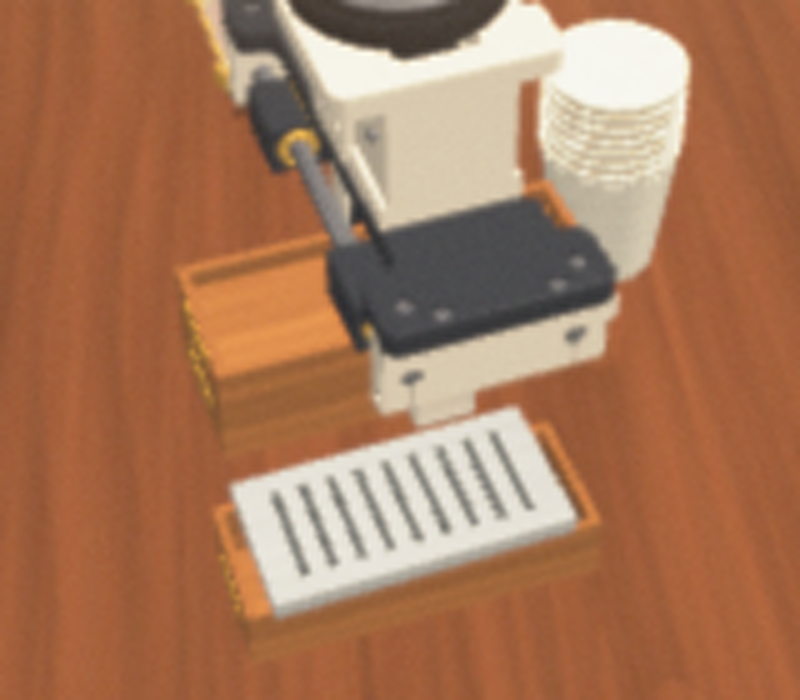

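View pics/t2.png

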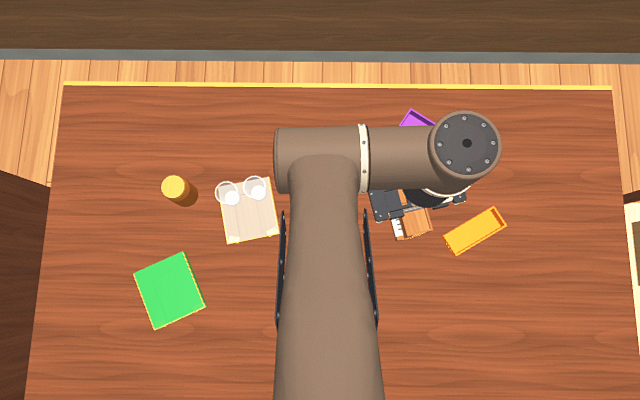

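carry_out(
  plan=[
    [-0.01,0.013,0,0,0,0],
    [-0.02,0.025,0,0,0,0],
    [-0.02,0.025,0,0,0,0],
    [-0.02,0.025,-0.005,0,0,0],
    [-0.02,0.025,-0.01,0,0,0],
    [-0.01,0.013,-0.02,0,0,0],
    [-0.005,0.006,-0.02,0,0,0],
    [0,0,-0.02,0,0,0],
    [0,0,-0.02,0,0,0],
    [0,0,-0.01,0,0,0],
    [0,0,0,0,0,0],
  ],
)

```text
time_s: 4.63
tcp_pos: [0.4899, -0.0331, 0.0093]
eef_rot: [179.9, -0.9, -165.9]
contact_force: [0.8, 0.4, -1.2]
gripper_width: 0.0577
```

carry_out(
  plan=[
    [0,0,-0.001,0.003,-0.013,0],
    [0,0,0,0,0,0],
    [0,0,0,0,0,0],
  ],
)

```text
time_s: 4.88
tcp_pos: [0.4904, -0.0331, 0.0087]
eef_rot: [180.0, -0.1, -165.8]
contact_force: [0.4, -0.7, -3.4]
gripper_width: 0.0581
```

carry_out(
  plan=[
    [0,0,-0.002,0,0,0],
    [0,0,-0.001,0,0,0],
    [0,0,0,0,0,0],
  ],
)

```text
time_s: 5.13
tcp_pos: [0.4907, -0.0331, 0.0084]
eef_rot: [180.0, -0.0, -165.8]
contact_force: [-0.7, 0.1, -4.5]
gripper_width: 0.0577
```

carry_out(
  plan=[
    [0,0,-0.004,0,0,0],
    [0,0,-0.003,0,0,0],
    [0,0,0,0,0,0],
  ],
)

```text
time_s: 5.38
tcp_pos: [0.4924, -0.0328, 0.0058]
eef_rot: [-180.0, 0.2, -165.7]
contact_force: [-0.5, -0.0, -4.1]
gripper_width: 0.0579
```

carry_out(
  plan=[
    [0,0,-0.003,0,0,0],
    [0,0,-0.002,0,0,0],
    [0,0,0,0,0,0],
  ],
)

```text
time_s: 5.63
tcp_pos: [0.4936, -0.0325, 0.0042]
eef_rot: [-180.0, 0.5, -165.7]
contact_force: [-0.2, 0.8, -3.0]
gripper_width: 0.0578
```

```bash
python3 - <<'E'
from h import *
im=shot('side','s3.png'); crop(im,220,140,160,120,5,'s3c.png')
E
```

```text
(no output)
```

View pics/s3c.png

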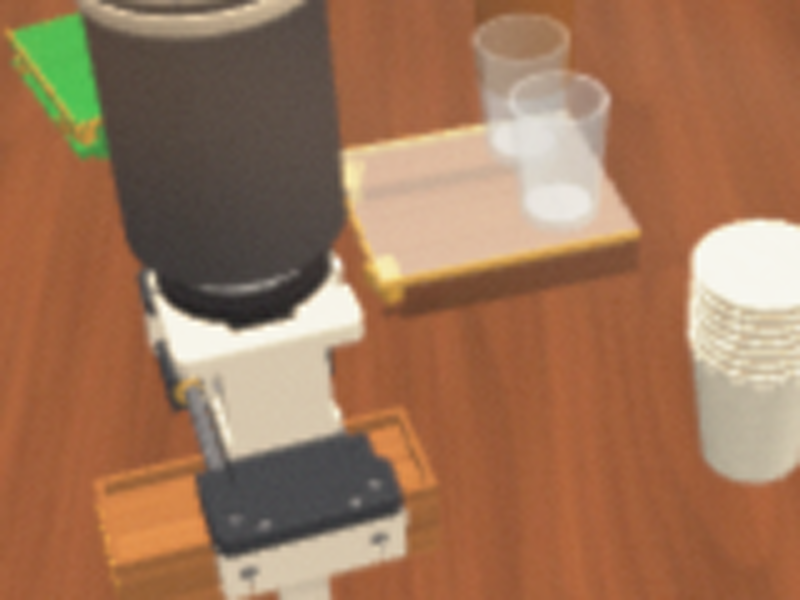

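carry_out(
  plan=[
    [0,0,-0.003,-0.002,0.008,0],
    [0,0,-0.002,0,0,0],
  ],
)

```text
time_s: 5.85
tcp_pos: [0.4943, -0.0324, 0.0016]
eef_rot: [-180.0, 0.1, -165.6]
contact_force: [-11.3, 3.7, 31.1]
gripper_width: 0.0577
```

carry_out(
  plan=[
    [0,0,0.001,0,0,0],
    [0,0,0,0,0,0],
    [0,0,0,0,0,0],
    [0,0,0,0,0,0],
  ],
  fingers=-1,
)

```text
time_s: 6.18
tcp_pos: [0.4957, -0.0323, 0.0028]
eef_rot: [-179.9, 0.2, -165.6]
contact_force: [0.1, 0.8, 0.3]
gripper_width: 0.0788
```

carry_out(
  plan=[
    [0,0,0.01,0,0,0],
    [0,0,0.02,0,0,0],
    [0,0,0.035,0,0,0],
    [0,0,0.04,0,0,0],
    [0,0,0.04,0,0,0],
    [0,0,0.04,0,0,0],
    [0,0,0,0,0,0],
  ],
)

```text
time_s: 6.77
tcp_pos: [0.4911, -0.0348, 0.1961]
eef_rot: [-179.8, -0.4, -165.7]
contact_force: [1.2, 0.7, 0.8]
gripper_width: 0.0874
```

```bash
python3 - <<'E'
from h import *
s=r.get_state(); np.save('s4.npy',[s],allow_pickle=True); print(s['tcp_pos'],s['eef_rot'])
shot('wrist','w4.png')
E
```

```text
[ 0.4911258  -0.03480011  0.1961475 ] [-179.80875507   -0.39068584 -165.66821368]
```

View pics/w4.png

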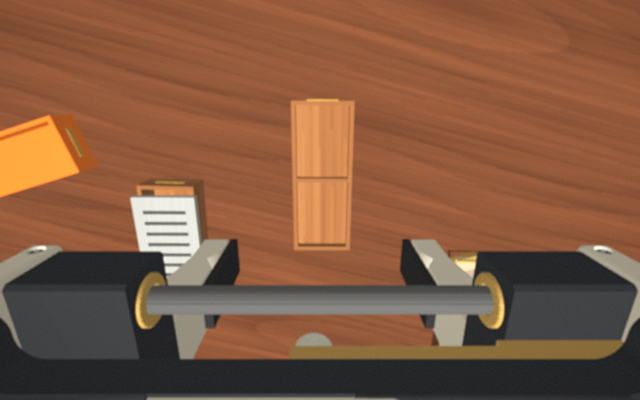

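carry_out(
  plan=[
    [0.01,-0.012,0,0,0,0],
    [0.025,-0.028,0,0,0,0],
    [0.025,-0.028,0,0,0,0],
    [0.025,-0.028,0,0,0,0],
    [0.02,-0.023,0,0,0,0],
    [0.008,-0.008,0,0,0,0],
    [0,0,0,0,0,0],
    [0,0,0,0,0,0],
  ],
)

```text
time_s: 7.48
tcp_pos: [0.6047, -0.168, 0.1949]
eef_rot: [180.0, -0.4, -165.6]
contact_force: [-0.4, -0.4, -0.4]
gripper_width: 0.0871
```

```bash
python3 - <<'E'
from h import *
s=r.get_state(); np.save('s5.npy',[s],allow_pickle=True); print(s['tcp_pos'],s['eef_rot'])
im=shot('wrist','w5.png'); crop(im,220,60,200,200,4,'w5c.png')
s=np.load('s4.npy',allow_pickle=True)[0]; c=cam('wrist',s)
P=np.array([ray(c,*q,.047) for q in[(291,101),(354,101),(350,249),(294,249)]])
print(P.mean(0),np.linalg.norm(P[0]-P[1]),np.linalg.norm(P[2]-P[3]),np.linalg.norm(P[0]-P[3]))
d=(P[2]+P[3]-P[0]-P[1]); print(np.degrees(np.arctan2(d[1],d[0])))
E
```

```text
[ 0.60474077 -0.16801541  0.19493446] [ 179.98567538   -0.43040297 -165.59406034]
[ 0.48833404 -0.03437487  0.047     ] 0.05734606194799092 0.05864113630863083 0.14867411160043867
14.291223622515702
```

View pics/w5c.png

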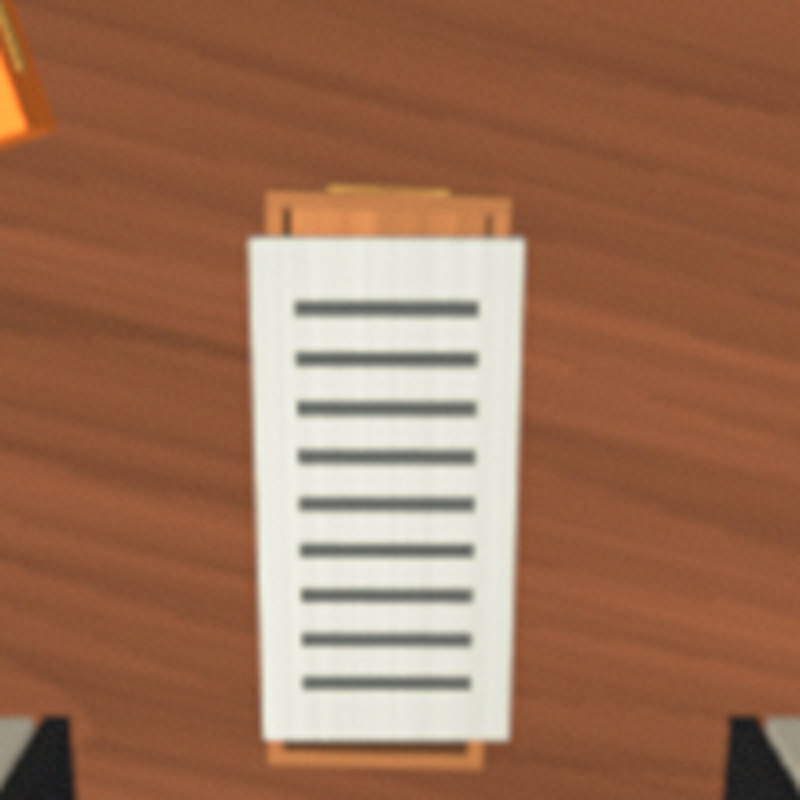

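```bash
cat > m5.py <<'E'
from h import *
s=np.load('s5.npy',allow_pickle=True)[0]; c=cam('wrist',s)
def go(l,z):
    P=np.array([ray(c,220+(u+.5)/4-.5,60+(v+.5)/4-.5,z) for u,v in l]); n=np.linalg.norm
    d=(P[2]+P[3]-P[0]-P[1]); print(P.mean(0),n(P[0]-P[1]),n(P[2]-P[3]),n(P[0]-P[3]),n(P[1]-P[2]),np.degrees(np.arctan2(d[1],d[0])))
go([(248,238),(525,238),(510,741),(263,741)],.043)
go([(266,192),(513,198),(484,768),(268,768)],.035)
E
python3 m5.py
```

```text
[ 0.6094023  -0.17120945  0.043     ] 0.06465188750606139 0.06496760036230573 0.12893050784420865 0.12892199530252502 14.236509791493956
[ 0.61090189 -0.17200251  0.035     ] 0.05858079173467042 0.05867424933770373 0.1509751884203067 0.14959180369753783 12.870347889090798
```

carry_out(
  plan=[
    [-0.012,-0.005,-0.02,0.002,-0.007,0],
    [-0.012,-0.005,-0.035,0,0,0],
    [0,0,-0.035,0,0,0],
    [0,0,-0.02,0,0,0],
    [0,0,-0.015,0,0,0],
    [0,0,0,0,0,0],
    [0,0,0,0,0,0],
  ],
)

```text
time_s: 8.12
tcp_pos: [0.5748, -0.172, 0.0696]
eef_rot: [-180.0, 0.2, -165.2]
contact_force: [0.4, 0.4, 1.3]
gripper_width: 0.0878
```

carry_out(
  plan=[
    [0.005,-0.007,-0.005,0,0,-0.005],
    [0,0,-0.013,0,0,0],
    [0,0,-0.013,0,0,0],
    [0,0,-0.004,0,0,0],
    [0,0,0,0,0,0],
  ],
)

```text
time_s: 8.53
tcp_pos: [0.5846, -0.1782, 0.0407]
eef_rot: [-179.8, 0.8, -165.3]
contact_force: [-0.3, -0.5, 0.6]
gripper_width: 0.0874
```

carry_out(
  plan=[
    [-0.004,-0.001,-0.008,-0.0035,0.0135,-0.003],
    [0,0,-0.005,0,0,0],
    [0,0,-0.001,0,0,0],
  ],
)

```text
time_s: 8.78
tcp_pos: [0.5824, -0.1795, 0.0286]
eef_rot: [-179.7, 0.2, -165.5]
contact_force: [0.9, 0.1, 0.3]
gripper_width: 0.0874
```

carry_out(
  plan=[
    [0,0.001,-0.001,0,0,0],
    [0,0,0,0,0,0],
    [0,0,0,0,0,0],
    [0,0,-0.001,0,0,0],
    [0,0,0,0,0,0],
  ],
  fingers=1,
  force=40,
)

```text
time_s: 9.2
tcp_pos: [0.5828, -0.1783, 0.0271]
eef_rot: [-179.7, 0.2, -165.5]
contact_force: [0.4, 0.5, -1.0]
gripper_width: 0.0631
```

carry_out(
  plan=[
    [0,0,0.005,0,0,0],
    [0,0,0.015,0,0,0],
    [0,0,0.025,0,0,0],
    [0,0,0.025,0,0,0],
    [0,0,0.02,0,0,0],
    [0,0,0,0,0,0],
  ],
)

```text
time_s: 9.7
tcp_pos: [0.5794, -0.1784, 0.1195]
eef_rot: [-179.8, -0.2, -165.5]
contact_force: [0.9, -0.0, -0.6]
gripper_width: 0.0633
```

```bash
python3 - <<'E'
from h import *
im=shot('side','s6.png'); crop(im,250,160,160,140,5,'s6c.png')
s=r.get_state(); np.save('s6.npy',[s],allow_pickle=True); print(s['tcp_pos'],s['eef_rot'])
im=shot('wrist','w6.png')
E
```

```text
[ 0.57868087 -0.17813149  0.11783613] [-179.85952884   -0.25811098 -165.5234022 ]
```

View pics/s6c.png

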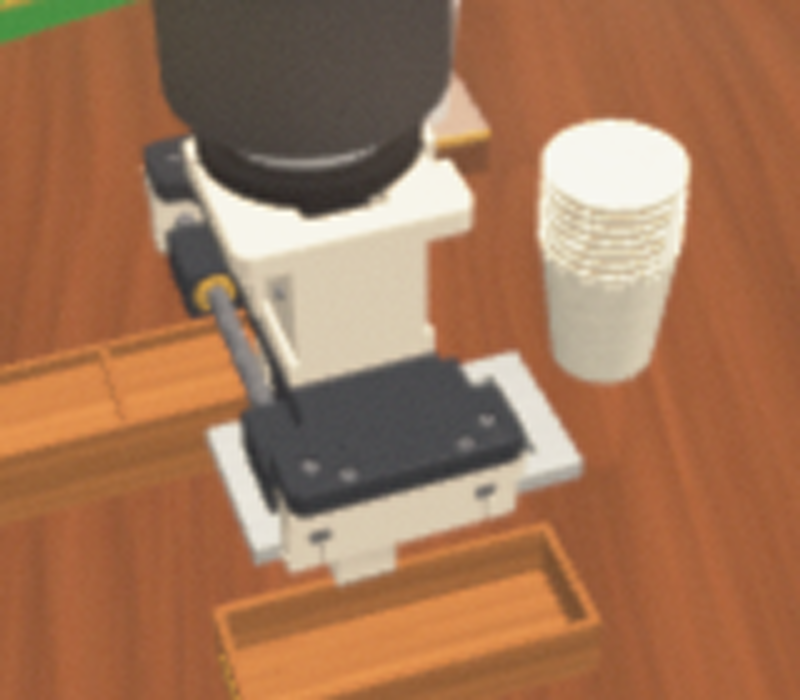

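View pics/w6.png

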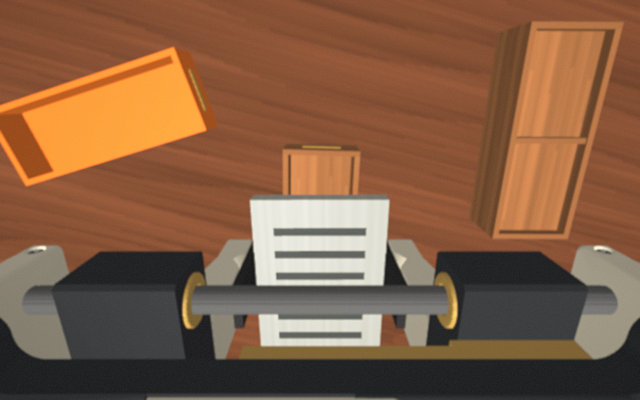

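carry_out(
  plan=[
    [0,0.01,0.03,0,0,0],
    [0,0.025,0.03,0,0,-0.005],
    [0.005,0.037,0.01,0,0,-0.005],
    [0.006,0.037,0,0,0,-0.005],
    [0.006,0.037,0,0,0,-0.005],
    [0.006,0.037,0,0,0,-0.005],
    [0.006,0.037,0,0,0,-0.005],
    [0.006,0.037,0,0,0,-0.005],
    [0.006,0.037,0,0,0,-0.005],
    [0.006,0.037,0,0,0,0],
    [0.005,0.03,0,0,0,0],
    [0,0.018,0,0,0,0],
  ],
)

```text
time_s: 10.8
tcp_pos: [0.6183, 0.2134, 0.1715]
eef_rot: [179.9, -1.9, -168.6]
contact_force: [0.1, -0.4, -1.5]
gripper_width: 0.0636
```

carry_out(
  plan=[
    [0,0,0,0,0,0],
    [0,0,0,0,0,0],
  ],
)

```text
time_s: 10.97
tcp_pos: [0.6166, 0.2177, 0.167]
eef_rot: [180.0, -2.2, -168.4]
contact_force: [0.0, 0.1, -1.6]
gripper_width: 0.0634
```

```bash
python3 - <<'E'
from h import *
s=r.get_state(); np.save('s7.npy',[s],allow_pickle=True); print(s['tcp_pos'],s['eef_rot'],s['qd'].round(2))
im=shot('wrist','w7.png')
E
```

```text
[0.61655577 0.2176884  0.16698408] [ 179.96761238   -2.21996468 -168.3913731 ] [ 1.86  1.79 -0.12 -0.52  0.41 -0.65]
```

View pics/w7.png

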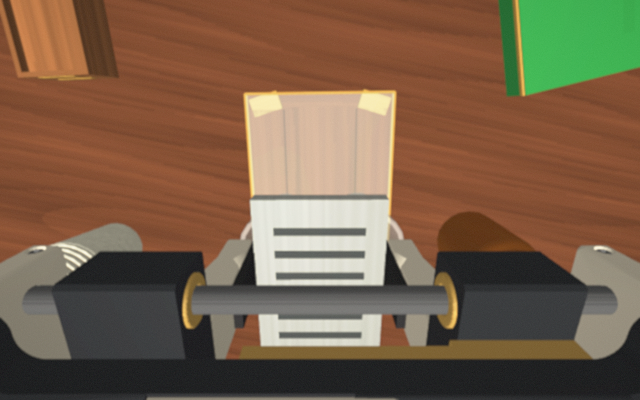

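```bash
python3 - <<'E'
from h import *
im=cv2.cvtColor(cv2.imread('pics/w7.png'),cv2.COLOR_BGR2RGB); crop(im,230,80,180,140,4.4,'w7c.png')
E
```

View pics/w7c.png

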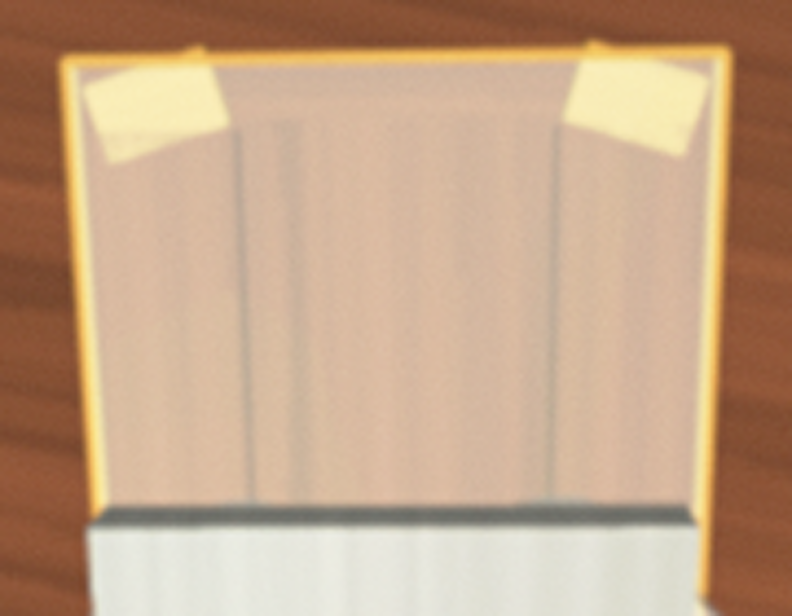

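```bash
python3 - <<'E'
from h import *
s=np.load('s7.npy',allow_pickle=True)[0]; c=cam('wrist',s)
p=lambda u,v,z: ray(c,230+(u+.5)/4.4-.5,80+(v+.5)/4.4-.5,z)
n=np.linalg.norm; ang=lambda d:np.degrees(np.arctan2(d[1],d[0]))
A,B=p(60,58,.03),p(732,48,.03); print('corners',A,B,n(A-B)); d=B-A
print('end yaw',ang(d)-90)
for a,b,z in[((60,58),(95,510),.03),((732,48),(702,590),.03),((238,130),(252,500),.0235),((558,130),(551,500),.0235)]:
    P,Q=p(*a,z),p(*b,z); print('line yaw',ang(Q-P),P,Q)
y=np.radians(12.3);print('rack',(A+B)/2+.075*np.array([np.cos(y),np.sin(y),0]), (A+B)/2)
# plate in tool frame
T=Ro.from_euler('xyz',s['eef_rot'],degrees=True).as_matrix()
R,t,f,cx,cy=c; o=-R.T@t
def tool(u,v,zt):  # intersect ray with tool plane z=zt
    u,v=230+(u+.5)/4.4-.5,80+(v+.5)/4.4-.5
    d=R.T@np.array([(u-cx)/f,(v-cy)/f,1]); oo=T.T@(o-s['tcp_pos']);dd=T.T@d
    return oo+dd*(zt-oo[2])/dd[2]
print('plate top near edge',tool(88,525,-.0159),tool(697,525,-.0159)); print('bottom',tool(95,508,-.0079),tool(690,508,-.0079))
E
```

```text
corners [0.5436665  0.13352597 0.03      ] [0.51491403 0.26411454 0.03      ] 0.13371641772556464
end yaw 12.417039725085587
line yaw 12.65223071102702 [0.5436665  0.13352597 0.03      ] [0.6347255  0.15396724 0.03      ]
line yaw 11.898162584481732 [0.51491403 0.26411454 0.03      ] [0.6259351  0.28750664 0.03      ]
line yaw 12.158758018623818 [0.55035835 0.16996549 0.0235    ] [0.62750097 0.1865862  0.0235    ]
line yaw 12.235791758254829 [0.53708859 0.23457906 0.0235    ] [0.61420975 0.25130368 0.0235    ]
rack [0.60256868 0.21479754 0.03      ] [0.52929026 0.19882026 0.03      ]
plate top near edge [ 0.03617413 -0.03330599 -0.0159    ] [ 0.03618258  0.03070049 -0.0159    ]
bottom [ 0.03553661 -0.03421553 -0.0079    ] [ 0.0355448  0.0315714 -0.0079   ]
```

carry_out(
  plan=[
    [-0.01,-0.002,0,0.004,-0.019,0.005],
    [-0.025,-0.005,0,0.004,-0.019,0.005],
    [-0.03,-0.007,0,0,0,0],
    [-0.03,-0.007,0,0,0,0],
    [-0.03,-0.007,0,0,0,0],
    [-0.03,-0.007,0,0,0,0],
    [-0.02,-0.004,0,0,0,0],
    [-0.01,-0.002,0,0,0,0],
    [0,0,0,0,0,0],
  ],
)

```text
time_s: 11.77
tcp_pos: [0.4203, 0.1606, 0.158]
eef_rot: [-179.8, -0.6, -168.5]
contact_force: [0.6, 0.8, -2.3]
gripper_width: 0.0633
```

carry_out(
  plan=[
    [0,0.008,-0.01,0.002,-0.01,0.006],
    [0,0.007,-0.025,0,0,0.006],
    [0,0,-0.03,0,0,0],
    [0,0,-0.025,0,0,0],
    [0,0,-0.015,0,0,0],
    [0,0,0,0,0,0],
    [0,0,0,0,0,0],
  ],
)

```text
time_s: 12.35
tcp_pos: [0.4234, 0.1716, 0.0517]
eef_rot: [-179.9, 0.4, -168.2]
contact_force: [0.6, -0.5, -1.1]
gripper_width: 0.0635
```

carry_out(
  plan=[
    [-0.004,0.004,-0.012,-0.0015,0.007,0.006],
    [0,0,-0.012,0,0,0],
    [0,0,-0.008,0,0,0],
    [0,0,-0.003,0,0,0],
    [0,0,0,0,0,0],
  ],
)

```text
time_s: 12.77
tcp_pos: [0.4221, 0.1775, 0.0172]
eef_rot: [179.9, 0.3, -167.8]
contact_force: [0.5, 0.5, -1.7]
gripper_width: 0.0632
```

```bash
python3 - <<'E'
from h import *
s=r.get_state();print(s['tcp_pos'],s['eef_rot'])
a=np.radians(12.2);p=s['tcp_pos'];print('long',p[0]*np.cos(a)+p[1]*np.sin(a),'lat',-p[0]*np.sin(a)+p[1]*np.cos(a))
im=shot('side','s8.png'); crop(im,220,120,160,130,5,'s8c.png')
im=shot('top','t8.png'); crop(im,190,150,130,130,6,'t8c.png')
E
```

```text
[0.4220706  0.17748307 0.01719843] [ 179.88491013    0.28406474 -167.84671672]
long 0.45004509016695937 lat 0.0842807848841521
```

View pics/s8c.png

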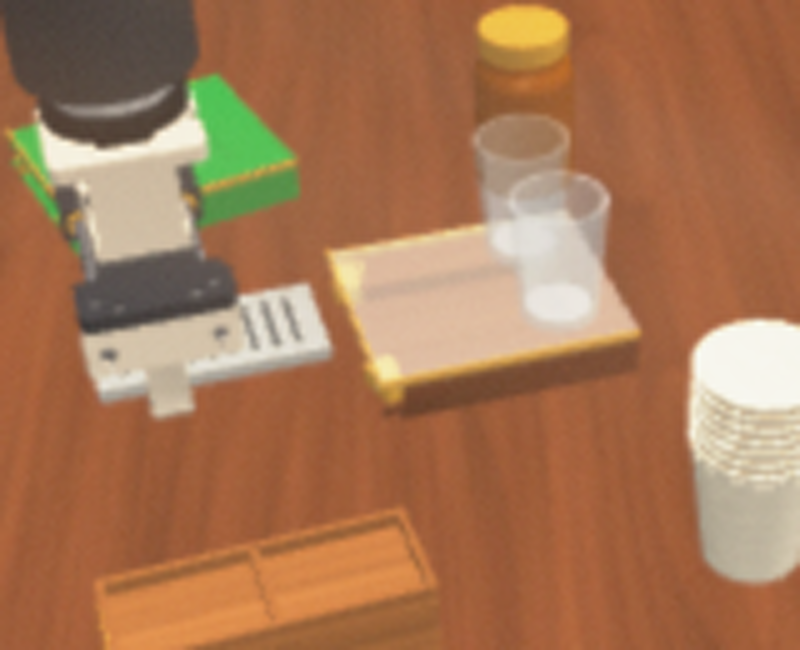

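View pics/t8c.png

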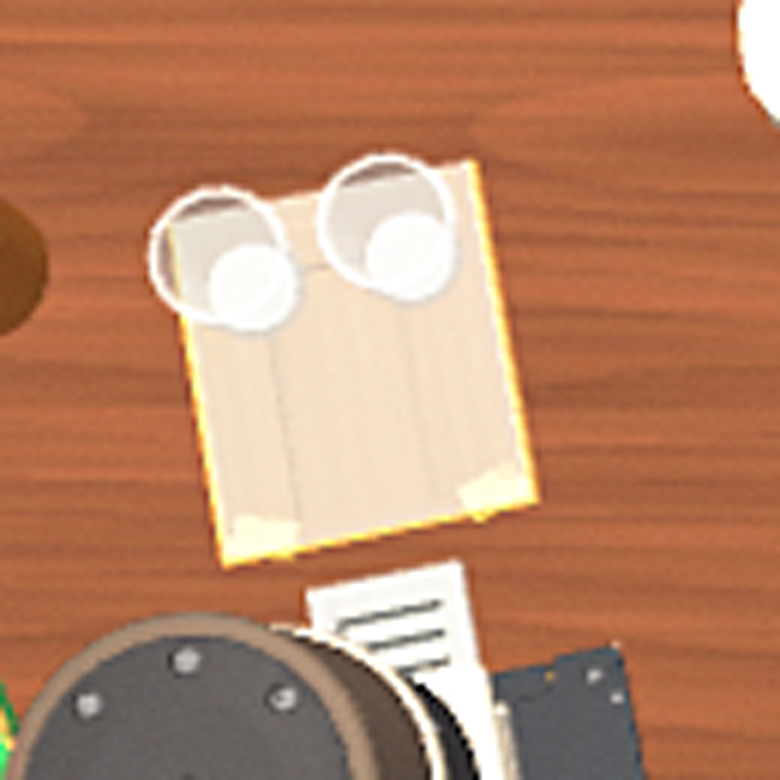

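```bash
python3 - <<'E'
from h import *
t=np.radians(12.2);a=np.array([np.cos(t),np.sin(t)]);n=np.array([-a[1],a[0]])
def q(c,x0,y0,s,u,v,z):
    p=ray(c,x0+(u+.5)/s-.5,y0+(v+.5)/s-.5,z)[:2]; return np.array([p@a,p@n]).round(4)
c=cam('top')
print('top plate',[q(c,190,150,6,u,v,.0331) for u,v in[(307,590),(460,560),(490,680)]])
print('top mouth',[q(c,190,150,6,u,v,.03) for u,v in[(223,567),(540,500),(480,160)]])
print('slot',[q(c,190,150,6,u,v,.0235) for u,v in[(275,340),(295,520),(405,310),(430,475)]])
c=cam('side')
print('side plate',[q(c,220,120,5,u,v,.0331) for u,v in[(311,285),(331,350)]])
print('side mouth',[q(c,220,120,5,u,v,.03) for u,v in[(328,252),(388,385),(640,335)]])
E
```

```text
top plate [array([0.5411, 0.1158]), array([0.5409, 0.0512]), array([0.4898, 0.0477])]
top mouth [array([0.5578, 0.1492]), array([0.5594, 0.0143]), array([0.7081, 0.0133])]
slot [array([0.6497, 0.1133]), array([0.5722, 0.1175]), array([0.6515, 0.0567]), array([0.5797, 0.0585])]
side plate [array([0.5445, 0.1155]), array([0.5421, 0.0502])]
side mouth [array([0.5619, 0.1506]), array([0.5654, 0.0136]), array([0.7098, 0.0134])]
```

carry_out(
  plan=[
    [0,-0.001,-0.007,-0.001,0.005,0],
    [0,0,-0.005,0,0,0],
    [0,0,-0.002,0,0,0],
  ],
)

```text
time_s: 13.12
tcp_pos: [0.4234, 0.1779, 0.0045]
eef_rot: [179.7, 0.2, -167.8]
contact_force: [-0.8, 0.2, -1.4]
gripper_width: 0.0634
```

```bash
cat > st.py <<'E'
from h import *
s=r.get_state();a=np.radians(12.2);p=s['tcp_pos'];R=Ro.from_euler('z',-12.2,degrees=True).as_matrix()
q=R@p;print('t',round(float(s['time_s']),2),'long/lat/z',q.round(4),'rot',s['eef_rot'].round(2),'F long/lat/z',(R@s['contact_force']).round(1),'w',round(float(s['gripper_width']),4),'M',(R@s['moment']).round(2))
E
python3 st.py
```

```text
t 13.12 long/lat/z [0.4514 0.0844 0.0045] rot [ 179.73    0.2  -167.8 ] F long/lat/z [-0.8  0.3 -1.4] w 0.0634 M [-0.01  0.1   0.02]
```

carry_out(
  plan=[
    [0.0002,-0.002,0.001,-0.0046,-0.001,0],
    [0.0049,0.001,0,0,0,0],
    [0.0049,0.001,0,0,0,0],
    [0,0,0,0,0,0],
  ],
)

```text
time_s: 13.45
tcp_pos: [0.4342, 0.1777, 0.0052]
eef_rot: [-179.9, 0.2, -167.8]
contact_force: [1.4, -0.2, -2.1]
gripper_width: 0.0633
```

```bash
python3 st.py
```

```text
t 13.45 long/lat/z [0.462  0.0819 0.0052] rot [-179.94    0.18 -167.77] F long/lat/z [ 1.3 -0.4 -2.1] w 0.0633 M [ 0.05 -0.01 -0.05]
```

carry_out(
  plan=[
    [0.0037,0.0018,0.0005,0,0,0],
    [0.0039,0.0012,0,0,0,0],
    [0.0039,0.0008,0,0,0,0],
  ],
)

```text
time_s: 13.7
tcp_pos: [0.4467, 0.1818, 0.006]
eef_rot: [-180.0, 0.2, -167.8]
contact_force: [0.9, 0.1, -1.7]
gripper_width: 0.0632
```

```bash
python3 st.py
```

```text
t 13.7 long/lat/z [0.475  0.0833 0.006 ] rot [-179.95    0.18 -167.79] F long/lat/z [ 0.9 -0.1 -1.7] w 0.0632 M [-0.02  0.09 -0.03]
```

carry_out(
  plan=[
    [0.0039,0.0008,-0.0005,0,0,0],
    [0.0039,0.0008,0,0,0,0],
    [0.0039,0.0008,0,0,0,0],
  ],
)

```text
time_s: 13.95
tcp_pos: [0.46, 0.1847, 0.0056]
eef_rot: [-180.0, 0.2, -167.8]
contact_force: [0.4, 1.1, -1.9]
gripper_width: 0.0636
```

```bash
python3 st.py
```

```text
t 13.95 long/lat/z [0.4887 0.0833 0.0056] rot [-179.97    0.21 -167.79] F long/lat/z [ 0.7  1.  -1.9] w 0.0636 M [ 0.01  0.   -0.04]
```

Front about 20 mm in, past the flare, no contact. Continuing.

carry_out(
  plan=[
    [0.0049,0.0011,0,0,0,0],
    [0.0049,0.0011,0,0,0,0],
    [0.0049,0.0011,0,0,0,0],
  ],
)

```text
time_s: 14.2
tcp_pos: [0.4762, 0.1882, 0.0055]
eef_rot: [-180.0, 0.2, -167.8]
contact_force: [-0.7, -0.4, -0.6]
gripper_width: 0.0632
```

```bash
python3 st.py
```

```text
t 14.2 long/lat/z [0.5052 0.0833 0.0055] rot [-179.96    0.2  -167.79] F long/lat/z [-0.8 -0.2 -0.6] w 0.0632 M [-0.01  0.11  0.05]
```

carry_out(
  plan=[
    [0.0049,0.0011,0,0,0,0],
    [0.0049,0.0011,0,0,0,0],
    [0.0039,0.0008,0,0,0,0],
  ],
)

```text
time_s: 14.45
tcp_pos: [0.4918, 0.1916, 0.0054]
eef_rot: [-180.0, 0.2, -167.8]
contact_force: [1.2, 0.3, -1.0]
gripper_width: 0.0635
```

```bash
python3 st.py
```

```text
t 14.45 long/lat/z [0.5211 0.0833 0.0054] rot [-179.96    0.2  -167.79] F long/lat/z [ 1.3  0.1 -1. ] w 0.0635 M [-0.03  0.03 -0.03]
```

carry_out(
  plan=[
    [0.0039,0.0008,0,0,0,0],
    [0.0039,0.0008,0,0,0,0],
    [0.002,0.0004,-0.0005,0,0,0],
  ],
)

```text
time_s: 14.7
tcp_pos: [0.5031, 0.1939, 0.0048]
eef_rot: [-180.0, 0.2, -167.8]
contact_force: [0.2, 0.4, -0.9]
gripper_width: 0.0637
```

```bash
python3 st.py; python3 - <<'E'
from h import *
im=shot('side','s9.png'); crop(im,220,120,160,130,5,'s9c.png')
E
```

```text
t 14.7 long/lat/z [0.5328 0.0832 0.0048] rot [-179.96    0.21 -167.8 ] F long/lat/z [ 0.3  0.4 -0.9] w 0.0637 M [-0.02  0.01 -0.  ]
```

View pics/s9c.png

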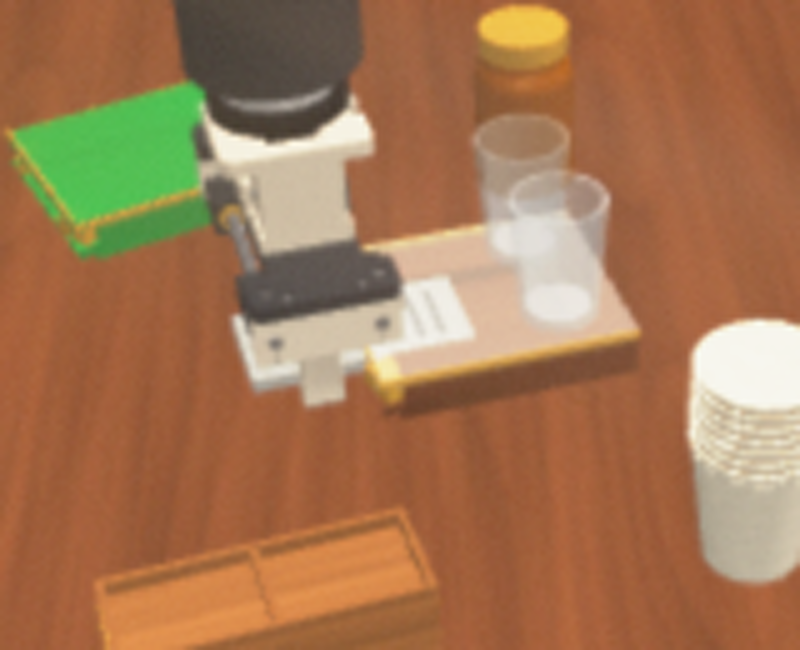

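carry_out(
  plan=[
    [0.0039,0.0008,0,0,0,0],
    [0.003,0.0006,-0.001,0,0,0],
    [0,0,-0.001,0,0,0],
  ],
)

```text
time_s: 15.0
tcp_pos: [0.5105, 0.1952, 0.0029]
eef_rot: [-179.9, 0.2, -167.8]
contact_force: [-4.2, 0.4, 8.9]
gripper_width: 0.063
```

```bash
python3 st.py
```

```text
t 15.0 long/lat/z [0.5402 0.0829 0.0029] rot [-1.7994e+02  1.7000e-01 -1.6780e+02] F long/lat/z [-4.   1.3  8.9] w 0.063 M [-0.11  1.2  -0.09]
```

carry_out(
  plan=[
    [0,0,0.0005,0,0,0],
    [0,0,0,0,0,0],
    [0,0,0,0,0,0],
    [0,0,0,0,0,0],
  ],
  fingers=-1,
)

```text
time_s: 15.33
tcp_pos: [0.5112, 0.1956, 0.0038]
eef_rot: [-180.0, 0.3, -167.8]
contact_force: [0.6, -0.5, -0.4]
gripper_width: 0.0843
```

carry_out(
  plan=[
    [0,0,0.01,0,0,0],
    [0,0,0.02,0,0,0],
    [-0.01,-0.002,0.015,0,0,0],
    [-0.02,-0.0045,0,0,0,0],
    [-0.02,-0.0045,0,0,0,0],
    [-0.01,-0.002,0,0,0,0],
    [0,0,0,0,0,0],
  ],
)

```text
time_s: 15.92
tcp_pos: [0.4501, 0.1825, 0.0541]
eef_rot: [180.0, 0.4, -167.8]
contact_force: [-0.3, 0.4, -0.4]
gripper_width: 0.0876
```

```bash
python3 st.py; python3 - <<'E'
from h import *
im=shot('side','s10.png'); crop(im,220,120,160,130,5,'s10c.png')
im=shot('top','t10.png'); crop(im,190,150,130,130,6,'t10c.png')
E
```

```text
t 15.92 long/lat/z [0.4785 0.0832 0.0541] rot [ 180.      0.36 -167.78] F long/lat/z [-0.2  0.4 -0.4] w 0.0876 M [0.   0.06 0.01]
```

View pics/s10c.png

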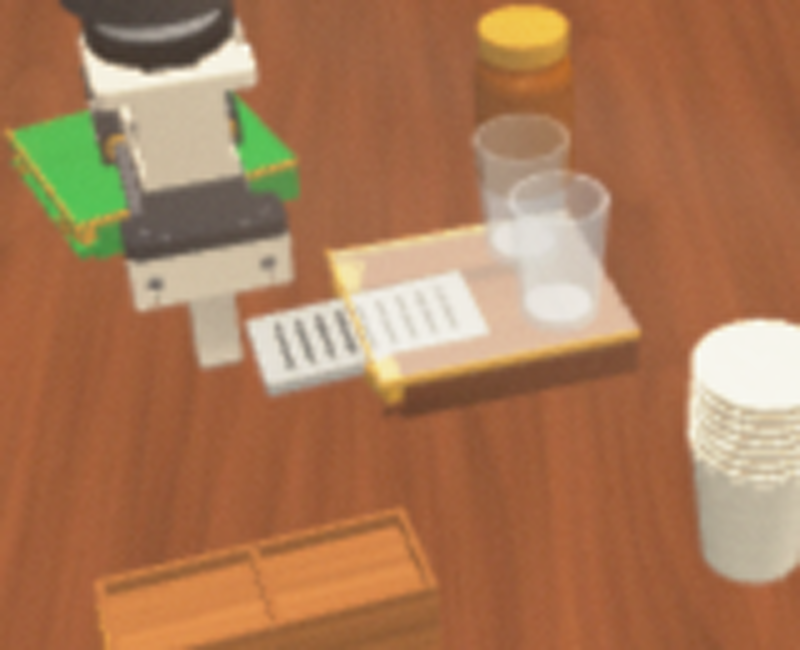

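View pics/t10c.png

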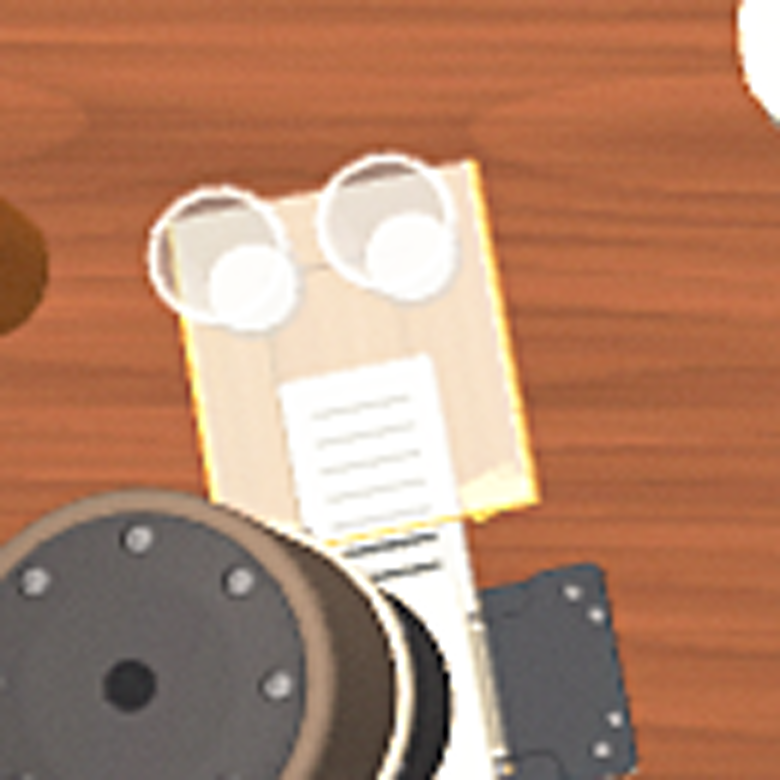

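carry_out(
  plan=[
    [-0.002,0,-0.012,0,0,0],
    [0,0,-0.012,0,0,0],
    [0,0,-0.012,0,0,0],
    [0,0,-0.005,-0.001,0.004,0],
    [0,0,-0.002,0,0,0],
    [0,0,0,0,0,0],
    [0,0,0,0,0,0],
  ],
  fingers=1,
  force=20,
)

```text
time_s: 16.6
tcp_pos: [0.4559, 0.1868, 0.0106]
eef_rot: [180.0, 0.4, -167.7]
contact_force: [-0.5, 0.5, -0.7]
gripper_width: 0.0463
```

```bash
python3 st.py
```

```text
t 16.6 long/lat/z [0.4851 0.0862 0.0106] rot [ 179.95    0.39 -167.66] F long/lat/z [-0.4  0.5 -0.7] w 0.0463 M [-0.01  0.   -0.03]
```

carry_out(
  plan=[
    [0.0,-0.003,-0.002,0,0,0],
    [0,0,0,0,0,0],
    [-0.001,0,0,0,0,0],
    [0,0,0,0,0,0],
    [-0.001,0,0,0,0,0],
  ],
)

```text
time_s: 17.02
tcp_pos: [0.4551, 0.1842, 0.0099]
eef_rot: [179.9, 0.5, -167.7]
contact_force: [-0.2, 0.2, 0.5]
gripper_width: 0.0133
```

```bash
python3 st.py
```

```text
t 17.02 long/lat/z [0.4838 0.0839 0.0099] rot [ 179.88    0.53 -167.66] F long/lat/z [-0.2  0.2  0.5] w 0.0133 M [-0.02  0.03 -0.01]
```

carry_out(
  plan=[
    [0.003,0,-0.001,-0.002,0.008,0],
    [0.003,0.0006,0,0,0,0],
    [0.003,0.0006,0,0,0,0],
    [0.003,0.0006,0,0,0,0],
  ],
)

```text
time_s: 17.35
tcp_pos: [0.4662, 0.1853, 0.0092]
eef_rot: [179.9, -0.1, -167.7]
contact_force: [-15.2, 0.7, 10.2]
gripper_width: 0.0003
```

```bash
python3 st.py
```

```text
t 17.35 long/lat/z [0.4948 0.0826 0.0092] rot [ 1.7993e+02 -1.3000e-01 -1.6765e+02] F long/lat/z [-14.7   3.9  10.2] w 0.0003 M [1.47 5.23 0.06]
```

carry_out(
  plan=[
    [0.002,0.0004,0.0005,0,0,0],
  ],
)

```text
time_s: 17.43
tcp_pos: [0.4666, 0.1846, 0.0091]
eef_rot: [-180.0, -0.4, -167.7]
contact_force: [-6.3, -0.2, 4.5]
gripper_width: 0.0002
```

```bash
python3 st.py
```

```text
t 17.43 long/lat/z [0.4951 0.0818 0.0091] rot [-179.99   -0.35 -167.7 ] F long/lat/z [-6.2  1.2  4.5] w 0.0002 M [0.56 2.59 0.1 ]
```

```bash
python3 - <<'E'
from h import *
im=shot('side','s11.png'); crop(im,250,150,110,60,7,'s11c.png')
im=shot('wrist','w11.png')
E
```

```text
(no output)
```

View pics/s11c.png

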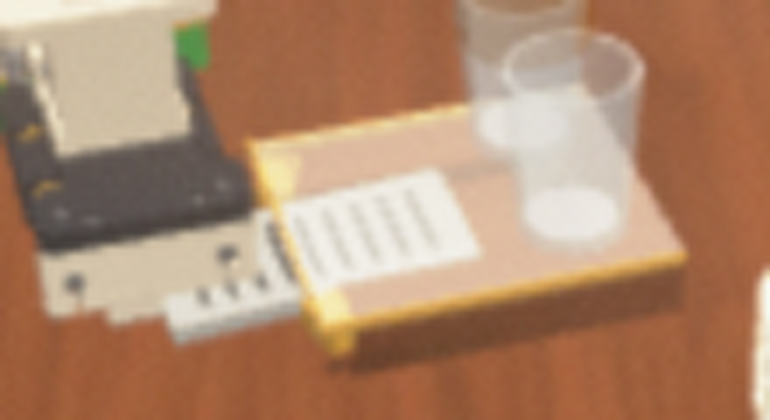

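View pics/w11.png

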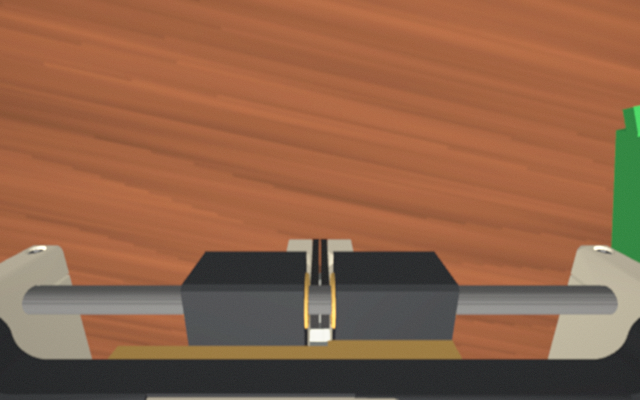

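carry_out(
  plan=[
    [-0.001,0,0.001,0.0015,-0.006,0],
    [0.003,0.0014,0.0005,0,0,0],
    [0.003,0.001,0,0,0,0],
  ],
)

```text
time_s: 17.78
tcp_pos: [0.4718, 0.1866, 0.0104]
eef_rot: [-180.0, -0.0, -167.7]
contact_force: [-1.5, -0.3, 1.6]
gripper_width: 0.0002
```

```bash
python3 st.py
```

```text
t 17.78 long/lat/z [0.5005 0.0827 0.0104] rot [-1.7996e+02 -3.0000e-02 -1.6772e+02] F long/lat/z [-1.5  0.1  1.6] w 0.0002 M [ 0.01  0.76 -0.03]
```

Sliding now with about 1.5 N. Continuing.

carry_out(
  plan=[
    [0.0039,0.0009,0,0,0,0],
    [0.0039,0.0009,0,0,0,0],
    [0.0039,0.0009,0,0,0,0],
  ],
)

```text
time_s: 18.03
tcp_pos: [0.4779, 0.1855, 0.0092]
eef_rot: [-179.7, -0.8, -167.8]
contact_force: [-17.8, 3.3, 11.1]
gripper_width: 0.0003
```

```bash
python3 st.py
```

```text
t 18.03 long/lat/z [0.5063 0.0803 0.0092] rot [-179.69   -0.79 -167.84] F long/lat/z [-16.7   7.   11.1] w 0.0003 M [2.45 6.35 0.2 ]
```

carry_out(
  plan=[
    [-0.003,0.001,0.002,0.003,-0.012,0],
    [-0.001,0.001,0.001,0,0,0],
    [0,0,0,0,0,0],
  ],
)

```text
time_s: 18.28
tcp_pos: [0.4749, 0.1881, 0.0122]
eef_rot: [-179.7, -0.1, -167.9]
contact_force: [0.5, 0.2, 0.7]
gripper_width: 0.0003
```

```bash
python3 st.py; python3 - <<'E'
from h import *
im=shot('side','s12.png'); crop(im,250,150,110,60,7,'s12c.png')
im=shot('top','t12.png'); crop(im,190,150,130,110,6,'t12c.png')
E
```

```text
t 18.28 long/lat/z [0.504  0.0835 0.0122] rot [-1.7971e+02 -6.0000e-02 -1.6785e+02] F long/lat/z [0.5 0.1 0.7] w 0.0003 M [ 0.04 -0.01  0.04]
```

View pics/s12c.png

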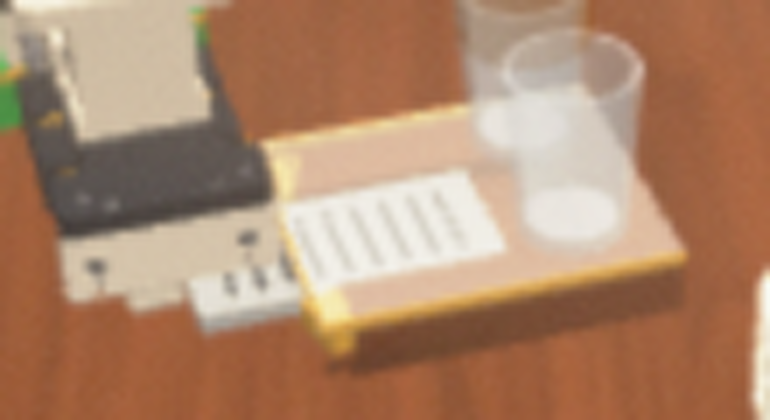

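View pics/t12c.png

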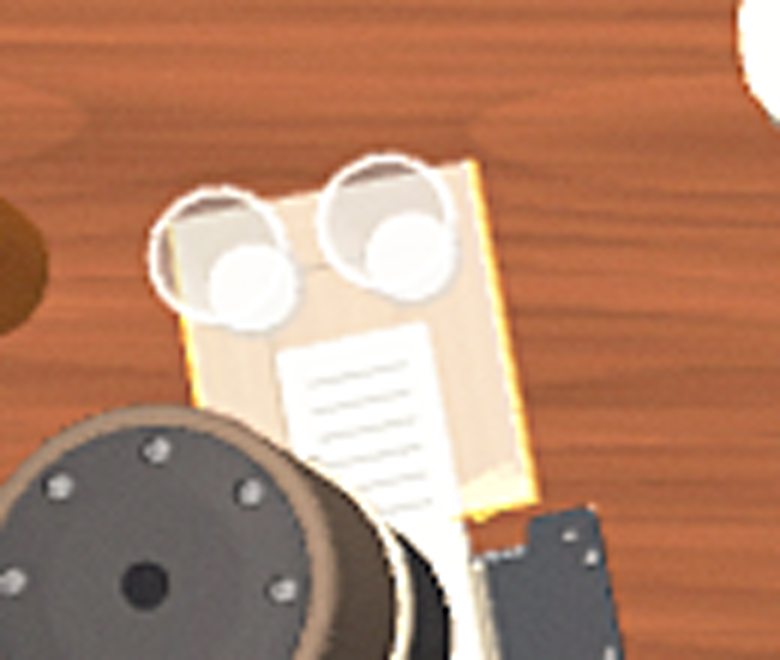

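carry_out(
  plan=[
    [0.003,0.0006,0,0,0,0],
    [0.0028,0.001,0.0004,0.0005,-0.002,0],
    [0.0028,0.001,0.0004,0.0005,-0.002,0],
  ],
)

```text
time_s: 18.63
tcp_pos: [0.4845, 0.191, 0.013]
eef_rot: [-179.7, 0.2, -167.8]
contact_force: [-0.4, -0.3, 0.4]
gripper_width: 0.0
```

```bash
python3 st.py
```

```text
t 18.63 long/lat/z [0.5139 0.0843 0.013 ] rot [-179.74    0.2  -167.84] F long/lat/z [-0.5 -0.2  0.4] w 0.0 M [0.01 0.22 0.03]
```

carry_out(
  plan=[
    [0.003,0.0003,-0.0005,0,0,0],
    [0.003,0.0006,0.0002,0,0,0],
    [0.003,0.0008,0.0003,0.0003,-0.001,0],
  ],
)

```text
time_s: 18.88
tcp_pos: [0.4946, 0.1929, 0.0128]
eef_rot: [-179.7, 0.3, -167.8]
contact_force: [-0.6, -0.8, -0.9]
gripper_width: 0.0007
```

```bash
python3 st.py
```

```text
t 18.88 long/lat/z [0.5242 0.084  0.0128] rot [-179.73    0.26 -167.85] F long/lat/z [-0.7 -0.7 -0.9] w 0.0007 M [-0.01  0.22 -0.02]
```

carry_out(
  plan=[
    [0.003,0.0004,-0.0003,0,0,0],
    [0.003,0.0006,0.0002,0,0,0],
    [0.002,0.0005,0.0002,0.0002,-0.001,0],
  ],
)

```text
time_s: 19.13
tcp_pos: [0.5039, 0.1945, 0.0128]
eef_rot: [-179.7, 0.3, -167.9]
contact_force: [-1.0, 0.8, -0.1]
gripper_width: 0.0007
```

```bash
python3 st.py
```

```text
t 19.13 long/lat/z [0.5336 0.0837 0.0128] rot [-179.73    0.31 -167.86] F long/lat/z [-0.8  1.  -0.1] w 0.0007 M [0.05 0.16 0.08]
```

carry_out(
  plan=[
    [0.0015,0.0003,0,0,0,0],
    [0.0015,0.0003,0,0,0,0],
  ],
)

```text
time_s: 19.3
tcp_pos: [0.5073, 0.1951, 0.0127]
eef_rot: [-179.7, 0.3, -167.9]
contact_force: [-1.4, 1.0, 0.2]
gripper_width: 0.0
```

```bash
python3 st.py
```

```text
t 19.3 long/lat/z [0.5371 0.0835 0.0127] rot [-179.72    0.3  -167.87] F long/lat/z [-1.2  1.3  0.2] w 0.0 M [ 0.28  0.55 -0.  ]
```

carry_out(
  plan=[
    [0.0015,0.0004,0.0002,0,0,0],
    [0.0015,0.0004,0.0002,0,0,0],
  ],
)

```text
time_s: 19.47
tcp_pos: [0.5104, 0.1959, 0.013]
eef_rot: [-179.7, 0.3, -167.9]
contact_force: [0.3, -0.1, 0.0]
gripper_width: 0.0006
```

```bash
python3 st.py
```

```text
t 19.47 long/lat/z [0.5403 0.0836 0.013 ] rot [-179.72    0.29 -167.87] F long/lat/z [ 0.3 -0.1  0. ] w 0.0006 M [0.   0.25 0.02]
```

carry_out(
  plan=[
    [0.0015,0.0004,0.0001,0,0,0],
    [0.0015,0.0004,0.0001,0,0,0],
  ],
)

```text
time_s: 19.63
tcp_pos: [0.5108, 0.1955, 0.0127]
eef_rot: [-179.6, -0.0, -167.9]
contact_force: [-8.1, 1.8, 4.6]
gripper_width: 0.0003
```

```bash
python3 st.py
```

```text
t 19.63 long/lat/z [0.5405 0.0831 0.0127] rot [-1.7964e+02 -2.0000e-02 -1.6793e+02] F long/lat/z [-7.6  3.4  4.6] w 0.0003 M [1.35 2.93 0.09]
```

carry_out(
  plan=[
    [0.002,0.0008,0.0003,0.0006,-0.003,0],
    [0.002,0.0008,0.0003,0.0003,-0.002,0],
  ],
)

```text
time_s: 19.8
tcp_pos: [0.5107, 0.1954, 0.0126]
eef_rot: [-179.5, -0.2, -168.0]
contact_force: [-9.6, 1.9, 5.7]
gripper_width: 0.0005
```

```bash
python3 st.py
```

```text
t 19.8 long/lat/z [0.5405 0.083  0.0126] rot [-1.7953e+02 -1.5000e-01 -1.6801e+02] F long/lat/z [-9.   3.9  5.7] w 0.0005 M [1.3  3.35 0.05]
```

carry_out(
  plan=[
    [-0.003,0,0.0005,0.0015,-0.006,0.002],
    [0.003,0.0008,0.0003,0,0,0],
    [0.005,0.0014,0.0005,0.0005,-0.002,0],
  ],
)

```text
time_s: 20.05
tcp_pos: [0.5111, 0.1958, 0.0131]
eef_rot: [-179.4, -0.1, -168.0]
contact_force: [-32.3, 7.2, 18.8]
gripper_width: 0.0004
```

```bash
python3 st.py
```

```text
t 20.05 long/lat/z [0.541  0.0834 0.0131] rot [-1.7945e+02 -1.0000e-01 -1.6796e+02] F long/lat/z [-30.   13.8  18.8] w 0.0004 M [ 5.11 11.04  0.14]
```

carry_out(
  plan=[
    [-0.005,-0.001,0,0,0,0],
    [-0.02,-0.004,0.005,-0.005,-0.002,0],
    [-0.03,-0.006,0.02,-0.004,0,0],
    [-0.03,-0.006,0.03,0,0,0],
    [0,0,0.03,0,0,0],
    [0,-0.02,0.03,0,0,0],
    [0,-0.03,0.03,0,0,0],
    [0,0,0,0,0,0],
  ],
  fingers=-1,
)

```text
time_s: 20.72
tcp_pos: [0.425, 0.1281, 0.1624]
eef_rot: [-178.8, 0.1, -167.7]
contact_force: [0.3, 1.3, -0.2]
gripper_width: 0.0484
```

```bash
python3 st.py; python3 - <<'E'
from h import *
im=shot('side','s13.png'); crop(im,270,140,110,80,7,'s13c.png')
im=shot('top','t13.png'); crop(im,190,150,130,110,6,'t13c.png')
E
```

```text
t 20.72 long/lat/z [0.4425 0.0354 0.1624] rot [-1.7876e+02  6.0000e-02 -1.6766e+02] F long/lat/z [ 0.5  1.2 -0.2] w 0.0484 M [ 0.18 -0.17  0.02]
```

View pics/s13c.png

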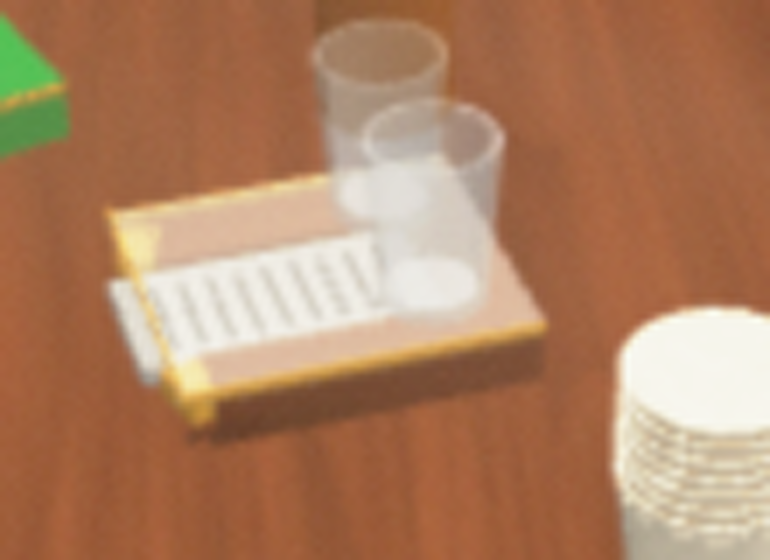

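View pics/t13c.png

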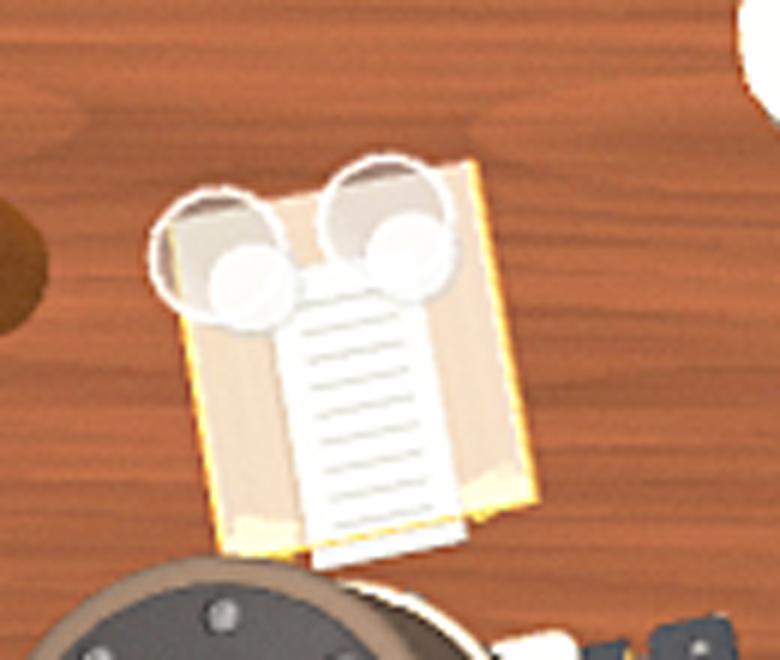

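```bash
python3 - <<'E'
from h import *
t=np.radians(12.2);a=np.array([np.cos(t),np.sin(t)]);n=np.array([-a[1],a[0]])
def q(c,x0,y0,s,u,v,z):
    p=ray(c,x0+(u+.5)/s-.5,y0+(v+.5)/s-.5,z)[:2]; return np.array([p@a,p@n]).round(4)
c=cam('top')
print('top plate end',[q(c,190,150,6,u,v,z) for u,v,z in[(313,566,.02),(467,537,.02)]])
print('top mouth',[q(c,190,150,6,u,v,.03) for u,v in[(223,560),(540,500)]])
c=cam('side')
print('side plate end',[q(c,270,140,7,u,v,.02) for u,v in[(110,283),(145,370)]], 'mouth',[q(c,270,140,7,u,v,.03) for u,v in[(107,212),(190,400)]])
im=cv2.cvtColor(cv2.imread('pics/t13.png'),cv2.COLOR_BGR2RGB); crop(im,225,220,60,35,13,'t13d.png')
im=cv2.cvtColor(cv2.imread('pics/s13.png'),cv2.COLOR_BGR2RGB); crop(im,278,165,40,40,15,'s13d.png')
E
```

```text
top plate end [array([0.552 , 0.1139]), array([0.5513, 0.0481])]
top mouth [array([0.5607, 0.1487]), array([0.5594, 0.0143])]
side plate end [array([0.5534, 0.1141]), array([0.5539, 0.0508])] mouth [array([0.5611, 0.1517]), array([0.564 , 0.0135])]
```

View pics/t13d.png

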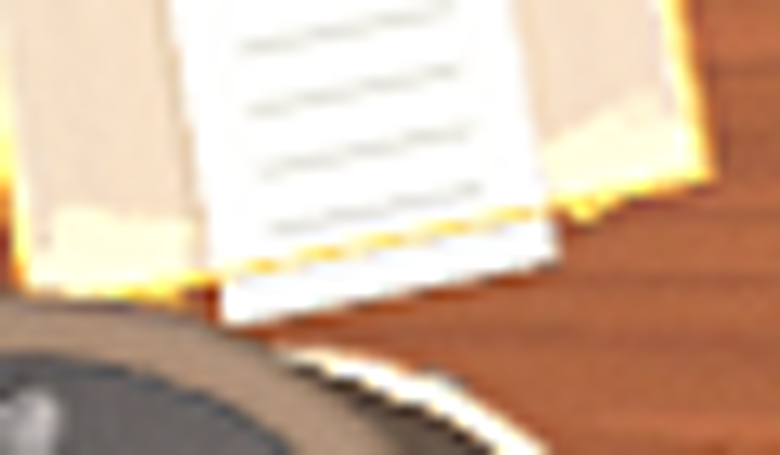

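View pics/s13d.png

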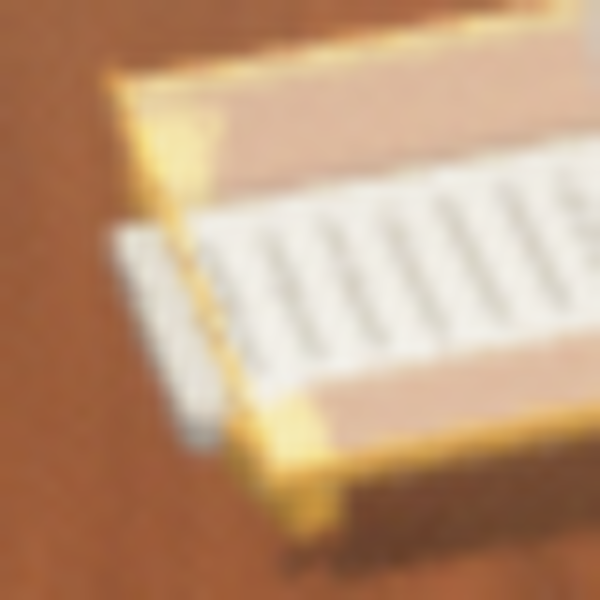

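carry_out(
  plan=[
    [0.01,-0.015,0.01,0.01,0.002,0],
    [0.02,-0.033,0.01,0.01,0.002,0.005],
    [0.021,-0.035,0.01,0,0,0.005],
    [0.021,-0.035,0,0,0,0.005],
    [0.021,-0.035,0,0,0,0.005],
    [0.021,-0.035,0,0,0,0],
    [0.021,-0.035,0,0,0,0],
    [0.02,-0.033,0,0,0,0],
    [0.01,-0.017,0,0,0,0],
    [0,0,0,0,0,0],
    [0,0,0,0,0,0],
  ],
  fingers=-1,
)

```text
time_s: 21.73
tcp_pos: [0.5973, -0.1535, 0.1759]
eef_rot: [180.0, -0.6, -166.3]
contact_force: [0.3, 0.5, -0.1]
gripper_width: 0.0878
```

carry_out(
  plan=[
    [0,0,0,0,0,0],
  ],
)

```text
time_s: 21.82
tcp_pos: [0.5971, -0.1535, 0.1741]
eef_rot: [179.9, -0.7, -166.3]
contact_force: [0.4, 0.4, 0.6]
gripper_width: 0.0874
```

```bash
python3 - <<'E'
from h import *
s=r.get_state(); np.save('s14.npy',[s],allow_pickle=True); print(s['time_s'],s['tcp_pos'],s['eef_rot'],s['qd'].round(1))
im=shot('wrist','w14.png'); crop(im,220,60,200,200,4,'w14c.png')
E
```

```text
21.8167 [ 0.5971332  -0.15346676  0.17408669] [ 179.94733699   -0.7486658  -166.30770488] [-0.   1.4 -0.5 -0.4  0.5 -0.5]
```

View pics/w14c.png

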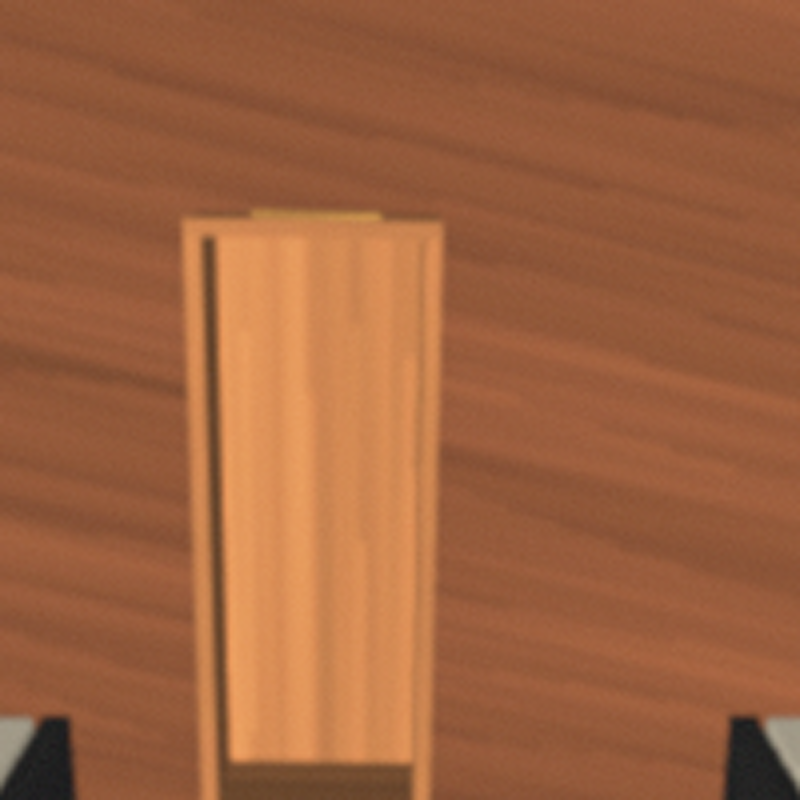

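```bash
python3 - <<'E'
from h import *
im=cv2.cvtColor(cv2.imread('pics/w14.png'),cv2.COLOR_BGR2RGB); crop(im,250,95,100,190,4,'w14d.png')
E
```

```text
(no output)
```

View pics/w14d.png

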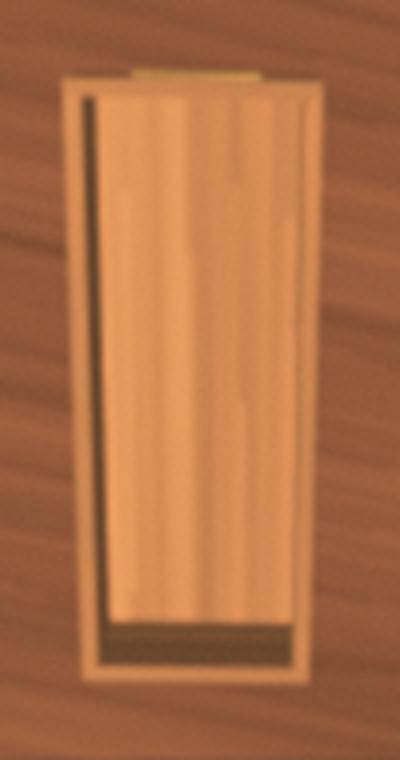

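```bash
cat > fitw.py <<'E'
from h import *
from scipy.optimize import least_squares
# pixel order: near-right(-x,-y)?, given as near-left, near-right, far-right, far-left in picture = (-x,-y),(-x,+y),(+x,+y),(+x,-y)
def fit(f,px,x0,y0,sc,z,L=.15,W=.058):
    c=cam('wrist',np.load(f,allow_pickle=True)[0])
    px=np.array([(x0+(u+.5)/sc-.5,y0+(v+.5)/sc-.5) for u,v in px]); sg=np.array([(-1,-1),(-1,1),(1,1),(1,-1)])
    def X(p,z):
        cc,ss=np.cos(p[2]),np.sin(p[2]);q=sg*[L/2,W/2]
        return np.c_[p[0]+cc*q[:,0]-ss*q[:,1],p[1]+ss*q[:,0]+cc*q[:,1],np.full(4,z)]
    g=[*np.mean([ray(c,*q,z)[:2] for q in px],0),.24]
    o=least_squares(lambda p:(proj(c,X(p,z))-px).ravel(),g); print('fixed z',o.x[:2].round(4),np.degrees(o.x[2]).round(2),'rms',np.sqrt(np.mean(o.fun**2)).round(2))
    o2=least_squares(lambda p:(proj(c,X(p,p[3]))-px).ravel(),[*g,z]); print('free z',o2.x.round(4)); return o.x
E
python3 - <<'E'
from fitw import *
fit('s14.npy',[(62,80),(324,82),(309,683),(83,683)],250,95,4,.035)
fit('s5.npy',[(266,192),(513,198),(484,768),(268,768)],220,60,4,.035)
fit('s5.npy',[(248,238),(525,238),(510,741),(263,741)],220,60,4,.043,.128,.064)
fit('s4.npy',[(291,101),(354,101),(350,249),(294,249)],0,0,1,.047)
fit('s1.npy',[(274,95),(342,95),(339.5,253.5),(280,253.5)],0,0,1,.09)
E
```

```text
fixed z [ 0.6109 -0.172 ] 12.94 rms 0.25
free z [ 0.6108 -0.172   0.2258  0.0356]
fixed z [ 0.6109 -0.172 ] 12.96 rms 0.4
free z [ 0.6107 -0.172   0.2263  0.036 ]
fixed z [ 0.6093 -0.1712] 14.27 rms 0.43
free z [ 0.6087 -0.1713  0.249   0.0456]
fixed z [ 0.4885 -0.0343] 14.3 rms 0.54
free z [ 0.489  -0.0342  0.2496  0.0444]
fixed z [ 0.6123 -0.1699] 14.39 rms 0.34
free z [ 0.6125 -0.1698  0.2512  0.0889]
```

carry_out(
  plan=[
    [-0.01,0.012,0.002,0.002,-0.008,0.005],
    [-0.025,0.027,0.002,0,-0.003,0.005],
    [-0.025,0.027,0,0,0,0.005],
    [-0.025,0.027,0,0,0,0],
    [-0.02,0.023,0,0,0,0],
    [-0.006,0.008,0,0,0,0],
    [0,0,0,0,0,0],
    [0,0,0,0,0,0],
  ],
)

```text
time_s: 22.53
tcp_pos: [0.4772, -0.0179, 0.1758]
eef_rot: [179.9, -0.1, -164.8]
contact_force: [-0.3, 0.3, 0.1]
gripper_width: 0.0878
```

```bash
python3 - <<'E'
from h import *
s=r.get_state(); np.save('s15.npy',[s],allow_pickle=True); print(s['time_s'],s['tcp_pos'],s['eef_rot'],s['qd'].round(1))
im=shot('wrist','w15.png'); crop(im,240,75,120,200,4,'w15c.png')
E
```

```text
22.5333 [ 0.47718658 -0.01787396  0.17577855] [ 1.79890567e+02 -7.38601376e-02 -1.64756618e+02] [ 2.4 -1.9 -1.2 -0.   0.3 -0.7]
```

View pics/w15c.png

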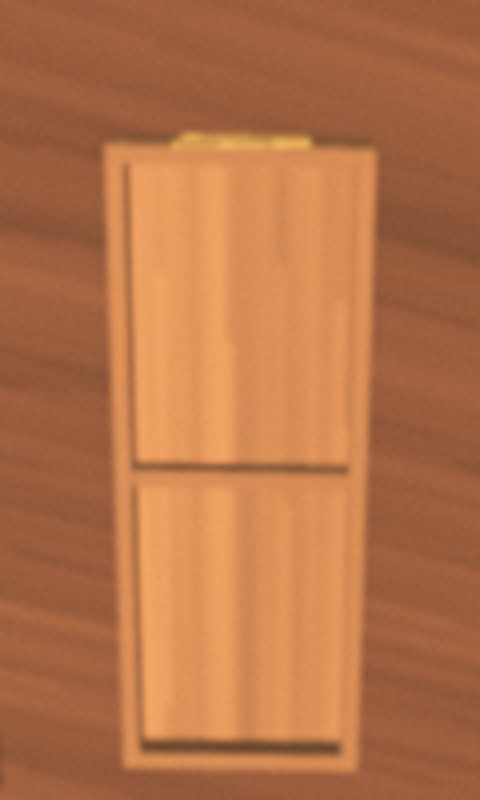

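```bash
python3 - <<'E'
from fitw import *
fit('s15.npy',[(103,145),(377,149),(360,769),(124,767)],240,75,4,.047)
E
```

```text
fixed z [ 0.4889 -0.0344] 14.38 rms 0.3
free z [ 0.4888 -0.0344  0.251   0.0474]
```

carry_out(
  plan=[
    [0.006,-0.008,-0.015,0,0,-0.008],
    [0.006,-0.008,-0.03,0,0,-0.007],
    [0,0,-0.03,0,0,0],
    [0,0,-0.025,0,0,0],
    [0,0,-0.02,0,0,0],
    [0,0,0,0,0,0],
    [0,0,0,0,0,0],
  ],
)

```text
time_s: 23.17
tcp_pos: [0.4954, -0.0363, 0.0535]
eef_rot: [180.0, 0.4, -165.7]
contact_force: [0.9, -1.3, 0.0]
gripper_width: 0.0878
```

carry_out(
  plan=[
    [-0.006,0.002,-0.012,-0.0015,0.007,0],
    [0,0,-0.015,0,0,0],
    [0,0,-0.009,0,0,0],
    [0,0,-0.002,0,0,0],
    [0,0,0,0,0,0],
  ],
)

```text
time_s: 23.58
tcp_pos: [0.4921, -0.0339, 0.0166]
eef_rot: [180.0, 0.3, -165.7]
contact_force: [0.6, -0.0, 0.2]
gripper_width: 0.0876
```

carry_out(
  plan=[
    [-0.003,-0.0005,-0.006,-0.001,0.005,0],
    [0,0,-0.003,0,0,0],
    [-0.001,0,-0.001,0,0,0],
  ],
)

```text
time_s: 23.83
tcp_pos: [0.4893, -0.0339, 0.0077]
eef_rot: [179.9, 0.1, -165.7]
contact_force: [1.0, -0.8, 0.1]
gripper_width: 0.0875
```

carry_out(
  plan=[
    [0,0,0,0,0,0],
    [0,0,-0.0005,0,0,0],
    [-0.001,0,0,0,0,0],
    [0,0,-0.0005,0,0,0],
    [0,0,0,0,0,0],
    [0,0,0,0,0,0],
  ],
  fingers=1,
  force=25,
)

```text
time_s: 24.33
tcp_pos: [0.4885, -0.0337, 0.0074]
eef_rot: [179.9, 0.2, -165.7]
contact_force: [1.0, -0.1, -1.7]
gripper_width: 0.058
```

carry_out(
  plan=[
    [0,0,0.01,0,0,0],
    [0,0,0.025,0,0,0],
    [0,0,0.03,0,0,0],
    [0.01,-0.011,0.02,0,0,-0.004],
    [0.02,-0.022,0.005,0,0,-0.005],
    [0.023,-0.026,0,0,0,-0.005],
    [0.023,-0.026,0,0,0,-0.005],
    [0.02,-0.022,0,0,0,-0.005],
    [0.01,-0.012,0,0,0,0],
    [0.003,-0.003,0,0,0,0],
    [0,0,0,0,0,0],
  ],
)

```text
time_s: 25.25
tcp_pos: [0.5943, -0.1622, 0.0974]
eef_rot: [179.8, -0.4, -167.1]
contact_force: [-0.7, 0.6, -3.8]
gripper_width: 0.0578
```

```bash
python3 - <<'E'
from h import *
s=r.get_state(); np.save('s16.npy',[s],allow_pickle=True); print(s['time_s'],s['tcp_pos'],s['eef_rot'],s['qd'].round(1),s['contact_force'])
im=shot('wrist','w16.png')
im=shot('side','s16.png'); crop(im,250,180,160,140,5,'s16c.png')
E
```

```text
25.25 [ 0.59430717 -0.16224779  0.09737731] [ 179.78943274   -0.42696928 -167.12228037] [-0.9  1.  -0.2 -0.5 -0.1 -0. ] [-0.70862858  0.55238013 -3.84448821]
```

View pics/w16.png

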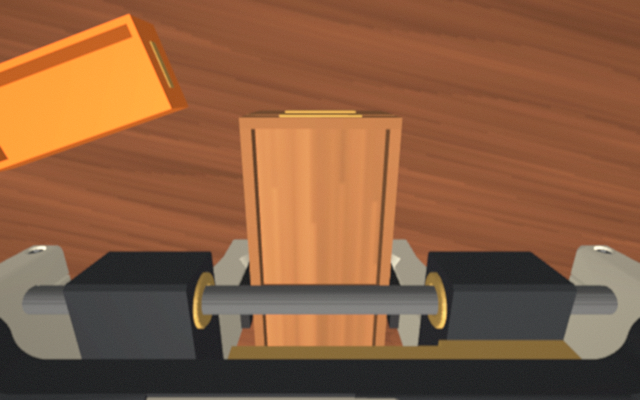

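View pics/s16c.png

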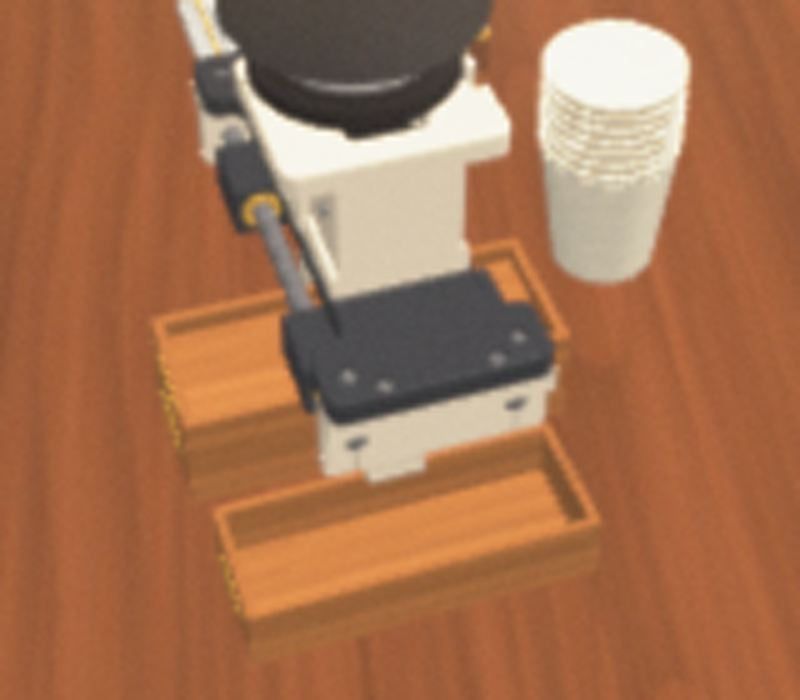

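carry_out(
  plan=[
    [0.008,-0.005,-0.008,0.001,-0.006,0],
    [0.006,-0.004,-0.012,0,0,0],
    [0,0,-0.008,0,0,0],
    [0,0,0,0,0,0],
    [0,0,0,0,0,0],
  ],
)

```text
time_s: 25.77
tcp_pos: [0.6056, -0.1673, 0.0662]
eef_rot: [179.7, -0.2, -166.9]
contact_force: [0.1, -0.0, -2.5]
gripper_width: 0.0576
```

```bash
cat > tray_tool.py <<'E'
from h import *
s=np.load('s16.npy',allow_pickle=True)[0]; c=cam('wrist',s);R,t,f,cx,cy=c;o=-R.T@t
T=Ro.from_euler('xyz',s['eef_rot'],degrees=True).as_matrix()
for u,v in[(240,118),(402,118)]:
    d=T.T@(R.T@np.array([(u-cx)/f,(v-cy)/f,1])); oo=T.T@(o-s['tcp_pos']); print((oo+d*(-.0396-oo[2])/d[2]).round(4))
E
python3 tray_tool.py; python3 - <<'E'
from h import *
s=r.get_state();print(s['tcp_pos'],s['eef_rot'])
E
```

```text
[ 0.0743 -0.0294 -0.0396]
[ 0.0743  0.0285 -0.0396]
[ 0.60564675 -0.16730497  0.06618668] [ 179.70691804   -0.19019353 -166.88165667]
```

carry_out(
  plan=[
    [0.0045,-0.0044,-0.005,-0.004,-0.003,-0.002],
    [0,0,-0.006,0,0,0],
    [0,0,-0.005,0,0,0],
    [0,0,0,0,0,0],
  ],
)

```text
time_s: 26.1
tcp_pos: [0.6103, -0.1713, 0.0487]
eef_rot: [180.0, -0.1, -166.9]
contact_force: [-1.7, -0.4, -3.8]
gripper_width: 0.0583
```

carry_out(
  plan=[
    [0,-0.0004,-0.003,0,0,-0.002],
    [0,0,-0.003,0,0,0],
    [0,0,-0.002,0,0,0],
  ],
)

```text
time_s: 26.35
tcp_pos: [0.6105, -0.1717, 0.0404]
eef_rot: [-180.0, -0.0, -167.1]
contact_force: [0.0, 0.1, -3.2]
gripper_width: 0.058
```

carry_out(
  plan=[
    [0,0,-0.002,0,0,0],
    [0,0,-0.001,0,0,0],
  ],
)

```text
time_s: 26.52
tcp_pos: [0.6105, -0.1718, 0.0375]
eef_rot: [-180.0, -0.0, -167.1]
contact_force: [-5.2, 1.6, 9.0]
gripper_width: 0.0581
```

carry_out(
  plan=[
    [0,0,0.0003,0,0,0],
    [0,0,0,0,0,0],
    [0,0,0,0,0,0],
    [0,0,0,0,0,0],
  ],
  fingers=-1,
)

```text
time_s: 26.85
tcp_pos: [0.6126, -0.1721, 0.0399]
eef_rot: [-179.9, 0.2, -167.0]
contact_force: [0.2, 0.1, 0.3]
gripper_width: 0.0792
```

carry_out(
  plan=[
    [0,0,0.01,0,0,0],
    [0,0,0.025,0,0,0],
    [0,0,0.035,0,0,0],
    [0,0,0.04,0,0,0],
    [0,0,0.04,0,0,0],
    [0,0,0.02,0,0,0],
    [0,0,0,0,0,0],
  ],
)

```text
time_s: 27.43
tcp_pos: [0.6097, -0.1728, 0.2212]
eef_rot: [-179.8, 0.1, -167.0]
contact_force: [0.1, 0.5, 0.5]
gripper_width: 0.0874
```

```bash
python3 - <<'E'
from h import *
s=r.get_state(); np.save('s17.npy',[s],allow_pickle=True); print(s['time_s'],s['tcp_pos'],s['eef_rot'])
im=shot('wrist','w17.png'); crop(im,240,60,140,200,4,'w17c.png')
im=shot('side','s17.png'); crop(im,270,220,120,100,6,'s17c.png')
E
```

```text
27.4333 [ 0.60965723 -0.17280821  0.22116872] [-1.79814214e+02  6.40627157e-02 -1.66999302e+02]
```

View pics/w17c.png

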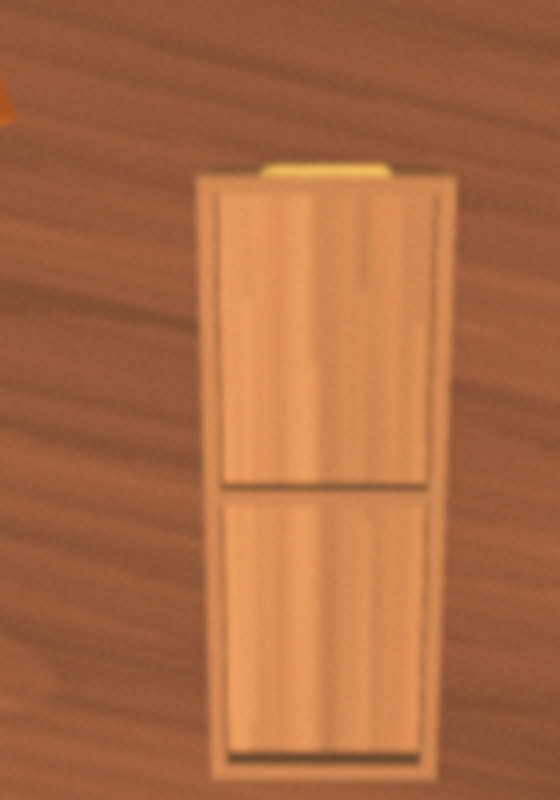

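View pics/s17c.png

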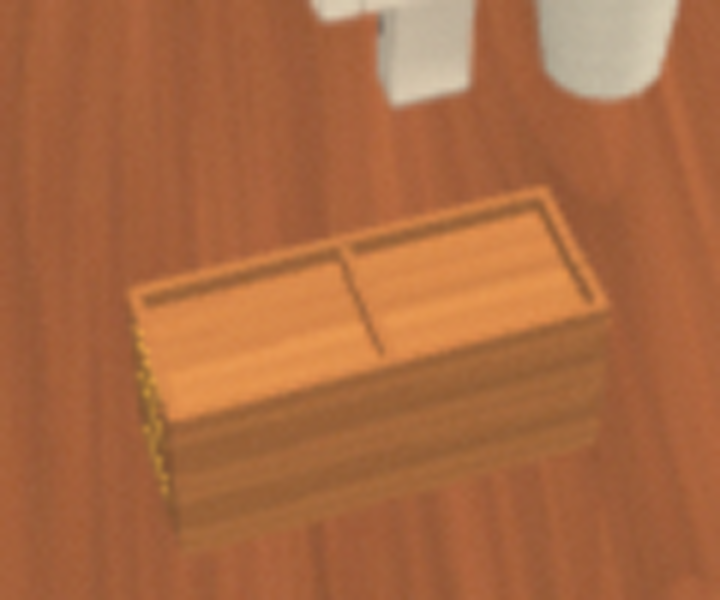

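```bash
python3 - <<'E'
from fitw import *
fit('s17.npy',[(195,177),(457,178),(437,779),(212,779)],240,60,4,.077)
import m1
t=[(130,290),(546,187),(609,304),(175,421)]
cs=cam('side'); print([ray(cs,270+(u+.5)/6-.5,220+(v+.5)/6-.5,.077).round(4) for u,v in t])
im=cv2.cvtColor(cv2.imread('pics/s17.png'),cv2.COLOR_BGR2RGB); crop(im,270,110,120,100,6,'s17d.png')
print(r.get_state()['time_s'])
E
```

```text
fixed z [ 0.6114 -0.1726] 12.94 rms 0.23
free z [ 0.6113 -0.1726  0.2258  0.0776]
[array([ 0.5332, -0.1601,  0.077 ]), array([ 0.6787, -0.1272,  0.077 ]), array([ 0.6909, -0.1816,  0.077 ]), array([ 0.5466, -0.2156,  0.077 ])]
27.5333
```

View pics/s17d.png

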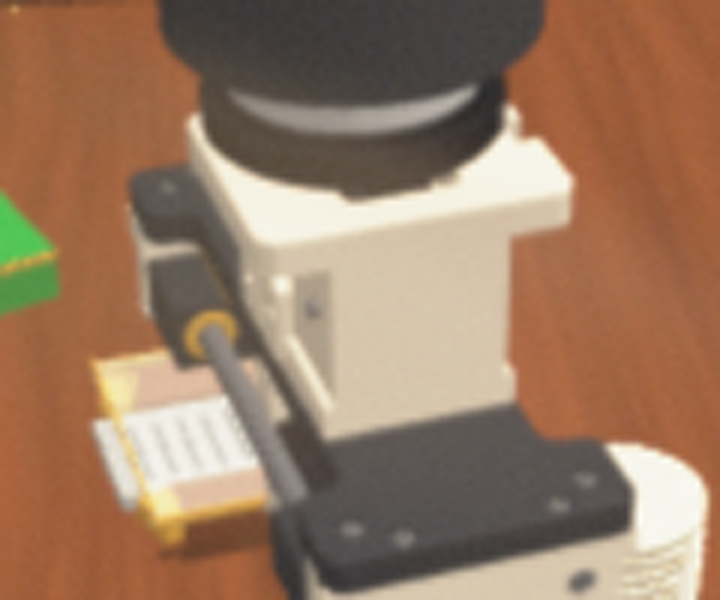

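```bash
python3 - <<'E'
from h import *
print(r.close_job())
E
```

```text
the job is handed in; nothing more can be done
None
```

I did the whole job and handed it in about 27.5 s into the 72 s limit. The hand-in gives no verdict, so the checks below are my own measurements.

- **Trays lifted:** I lifted the upper two trays together by the middle tray's sides and set them aside. The plate stayed on the bottom tray.
- **Plate in the slot:** I slid the plate into the slot, grooved side up. Then I pushed its end with closed fingers until it stopped moving, and pressed it against the stop with about 30 N.
- **Trays restacked:** I put the pair back on the bottom tray, which I did not move.

**What the last checks showed**
- **Plate:** 8 to 9 mm stands out of the slot mouth by the top and side cameras; about 8 mm is expected. It lies straight in the slot, and still looked home in the last side picture.
- **Stack:** The top rim measures 77.6 mm high against 77 mm expected. It is within about 1 mm of the bottom tray's position and lined up with it. In the side view the three trays sit flush.
- **Tumblers, cups and jar:** I never touched them, and the pictures show no movement. In the last side picture the arm hid the tumblers and jar, so for those I rely on earlier pictures.

**What disagreed or went wrong**
- The two fixed cameras and the wrist camera differ by 2 to 4 mm on where the rack is. I used the plate's position relative to the rack, and the plate went in without contact.
- The plate jammed twice early in the push, at up to about 18 N. I backed off, raised the fingers slightly, and it slid freely after that.
- When I set the pair down on the table, the wrist force briefly reached about 33 N. That was the highest I saw apart from the final push, where the total was about 38 N.

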